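# Sort the clear-up handful on the work bridge into its three trays

## Task

Sort the five things lying along the front of the plywood work bridge into the three coloured trays behind them: the red cottage and the white gas tank go in the green tray, the track cleaning block and the roll of tape in the blue tray, and the wheel set in the yellow tray. Set each one down upright and flat on the floor of its tray, inside the rim and not on top of another, and let go of it.

Things in the scene. Friction and masses are not known exactly. Their poses are not given: they have to be found in the camera images.
- cottage: (sizes in mm) model cottage, red walls, green roof, red chimney. Walls 50 (x) by 55 (y), up to 37 above the base; ridge along y, top 67; footprint 58 x 63. Grasp it across the two gable walls: close along its y, 55 wide, fingertips about 10 above the base, gripper pads below the eaves. Origin: centre of its underside, z up; it stands on the bridge top, z = 0.240 m. 0.09 kg
- gas_tank: (sizes in mm) white model gas tank lying on two saddles, small red cap on top. 34 wide (x), 84 long (y), 46 high; cylinder from 10 to 42 above the base. Grasp across its 32 wide cylinder, closing along x. Origin: centre of its underside, z up; on the bridge top, z = 0.240 m. 0.06 kg
- track_rubber: (sizes in mm) grey-green track cleaning block, a plain brick 28 (x) by 60 (y) by 17 high. Grasp across 28, closing along x. Origin: centre of its underside, z up; on the bridge top, z = 0.240 m. 0.05 kg
- tape_roll: (sizes in mm) roll of black insulating tape lying flat, 53 across, 18 high, cardboard core. Grasp across its diameter (52), closing along its own x or y. Origin: centre of its underside, z up; on the bridge top, z = 0.240 m. 0.045 kg
- wheelset: (sizes in mm) loose grey wheel set lying down: two 22 diameter wheels on an axle along x, 42 long overall, 22 high. Grasp over the outer wheel faces, closing along x, 40 wide. It stays put when set down. Origin: centre of its underside, z up; on the bridge top, z = 0.240 m. 0.03 kg
- tray_green: (sizes in mm) shallow green plastic tray for the cottage and the gas tank, fixed. Outside 120 (x) by 170 (y), 14 high; inside 112 by 162; walls 4 thick, floor 4 thick. Origin: centre of its underside, on the bridge top, z = 0.240 m; x and y along its sides. On the bridge also stand a bottle (100 high, far left corner), a tin (42, right end) and a tree (77, far right corner)
- tray_blue: (sizes in mm) shallow blue plastic tray for the track cleaning block and the tape roll, fixed. Outside 120 (x) by 170 (y), 14 high; inside 112 by 162; walls 4 thick, floor 4 thick. Origin: centre of its underside, on the bridge top, z = 0.240 m; x and y along its sides. Tools under 25 high lie along the bridge's front edge; a tall sign stands just behind its far edge
- tray_yellow: (sizes in mm) shallow yellow plastic tray for the wheel set, fixed. Outside 120 (x) by 170 (y), 14 high; inside 112 by 162; walls 4 thick, floor 4 thick. Origin: centre of its underside, on the bridge top, z = 0.240 m; x and y along its sides

How it is judged:
By the outcome, as a careful person would: the job done as asked, in the order asked, and still so for the second after the job is handed in, with the robot touching nothing.
It also fails if it takes over 122 s, if anything falls off the work surface, if the arm or the gripper's body presses on something with over 40 N, if the wrist force passes 120 N, or if a joint passes its speed limit or range.

## Robot

A 6-joint arm with a two-finger parallel gripper is mounted at the origin on the work surface; the furniture and walls round the work are solid. World frame = base frame: x ahead of the robot, y to its left, z up, the work surface at z = 0. Lengths are in m, angles in rad, forces in N, time in s.
With the tool pointing down it reaches from about 0.3 to 0.775 m from the base axis. Payload 14.6 kg.
Tool frame: the origin (TCP) lies at the very end of the fingers, on their centre line; the grasp point (between the pads) lies 19 mm behind it; z points along the fingers, y is the line along which they close (so a half turn about z gives the same grasp; the last joint's range is limited). The gripper opens to 94 mm and grips with 3 to 60 N. Pads are 16 mm wide; open, the fingers measure 119 mm over their backs; the gripper's body (75 mm by 177 mm) begins 78 mm behind the grasp point.
Start: joints at [-1.196, 0.3, 1.521, -0, 1.321, -0.067], TCP at [0.235, -0.497, 0.175] pointing down, gripper open.
Joint ranges: [-3.03, 3.03], [-0.79, 2.21], [0.23, 2.52], [-1.04, 4.18], [0, 3.07], [-2.55, 2.55]. Speed limits (rad/s): [2.22, 2.22, 2.57, 3.14, 3.14, 3.14].

## Interface

Orientations are given as a unit quaternion [x, y, z, w].
In Python, from station import ctrl, vision, workorder gives the robot as it stands. The module is installed in compiled form; this text tells all that it offers.
- The arm moves only by the shell command python3 -m creep 'ROWS' [FORCE]. ROWS is a JSON object whose one key "plan" holds a list of rows, each a list of 3 entries, a list of its own where there are three numbers: the turn, a rotation vector about the tool's x, y, z in degrees, then the shift along the tool's x, y, z in m, then the opening, from 0 (shut) to 1 (fully open). In form: {"plan": [[[rx, ry, rz], [tx, ty, tz], claw], ...]}. A call has exactly 8 rows; each row is the pose to reach, as a shift and turn from the pose commanded when the call began, along the tool's axes at that moment; what a row does not reach only later rows make up. A row lasts 1/12 s, in which the tool goes at most 41.7 mm and 7.16 degrees, less where a joint would pass 70% of its speed; a pose out of reach is approached as far as the arm can. A call with a gripper value outside its range is refused whole. The fingers move at their own pace and stop on an object; FORCE is the grip in N (left out, the last holds). Time passes only in rows, so rows that repeat a pose let the fingers close, or fill a call up. It gives the time, the measured TCP pose, the force, the opening and the grip force at its end, in the units of the state.
- ctrl.sense(): the state, without advancing time (a new reading comes with each control period).
- vision.get_image(name): name is "side" or "top"; returns a dict with "img" (420x560x3 uint8, blue, green, red), "z_map" (420x560 float32, m along the optical axis (not along the pixel's ray), 0 where there is no reading), "fx", "fy", "cx", "cy" (pixels), "k1" (the pictures are not rectified: a ray, as slopes to the right and down, at radius r is drawn at 1 + k1 r^2 times it, then the intrinsics apply), "rvec" (rotation vector, rad) and "tvec" (3), from world to camera coordinates, as OpenCV has them. Camera axes: x right, y down, z forward; pixel columns grow to the right and rows downward; lengths in m; the calibration is good to about 2 mm. A picture is of the moment at which its call begins.
- workorder.sign_off(): hands the job in; it is judged then, once.
Trained networks look in a picture, given as the dict that the camera call returned (one of the last four; its "shot" number tells which), for a name from the list of things; names that differ only in an ending like _2 or _b are one class to them, and where a whole thing is asked for, a point or a joint stands for the part that bears it (a point fixed in the world has none). Each returns a list of dicts, best first, with "confidence" (0 to 1); they miss things now and then, are a little off and sometimes report something else, mostly with a low value. They report only what shows in the picture. A call takes as long as a camera call.
- vision.spot_in(picture, thing): "at" ([x, y, z] in m, in the coordinates of the camera as it stood for that picture, good to about 4 mm: the middle of the surface that is visible of it).
- vision.regions_of(picture, thing): "pixels" (420x560 bool, what is visible of it).
- vision.place_of(picture, thing): "at" ([x, y, z] in m, in the coordinates of the camera as it stood for that picture, good to about 4 mm: a listed point, or the origin of a listed thing).
The state is a dict: "time": time; "joint_pos": joint angles; "qvel": joint speeds; "joint_torque": joint torques, N m; "position": TCP position; "eef_rot": TCP orientation; "contact_force": force on the tool from outside, world axes, zero at the start; "wrist_torque": the same for the moment, N m; "gripper_width": finger opening in m; "gripper_force": force on a finger pad.
Only numpy, scipy, OpenCV 4.12 (cv2) and the standard library are available. Lean on these libraries where they do the work, as an engineer would, in place of code of your own. Each camera call takes 0.05 s, during which the arm holds its last target. There are 200 camera calls.

## Working session

There is one attempt and no reset: what is moved stays moved. The work goes in short steps, Python scripts to look and compute and a shell command to move; the robot and the scene stay as the last step left them, time stands still between calls to the robot, and variables do not carry over. Pictures are saved under pics/ and viewed, at most 14 in all, crops included, and the job is handed in when it is done.

```bash
mkdir -p pics; cat > h.py <<'E'
import numpy as np, cv2
from scipy.spatial.transform import Rotation as R
from station import ctrl, vision, workorder
def cam2w(p,q):
    M=R.from_rotvec(np.ravel(p["rvec"])).as_matrix(); return M.T@(np.asarray(q)-np.ravel(p["tvec"]))
def cloud(p,mask):
    v,u=np.nonzero(mask&(p["z_map"]>0)); z=p["z_map"][v,u]
    xd=(u-p["cx"])/p["fx"]; yd=(v-p["cy"])/p["fy"]; x,y=xd.copy(),yd.copy()
    for _ in range(8):
        s=1+p["k1"]*(x*x+y*y); x,y=xd/s,yd/s
    c=np.stack([x*z,y*z,z],1); M=R.from_rotvec(np.ravel(p["rvec"])).as_matrix()
    return (c-np.ravel(p["tvec"]))@M
E
python3 - <<'E'
from h import *
s=ctrl.sense(); print({k:np.round(v,3).tolist() for k,v in s.items()})
for n in ("top","side"):
    p=vision.get_image(n); cv2.imwrite(f"pics/{n}0.png",p["img"])
    print(n,"cam at",np.round(cam2w(p,[0,0,0]),3))
    for t in "cottage gas_tank track_rubber tape_roll wheelset tray_green tray_blue tray_yellow".split():
        o=vision.place_of(p,t)[:2]; r=vision.regions_of(p,t)[:1]
        print(t,[(round(a["confidence"],2),np.round(cam2w(p,a["at"]),3).tolist()) for a in o])
        for a in r:
            c=cloud(p,a["pixels"]); zt=np.percentile(c[:,2],95); q=c[c[:,2]>zt-.012] if 'tray' not in t else c
            b=cv2.minAreaRect((q[:,:2]*1000).astype(np.float32))
            print("   reg",round(a["confidence"],2),len(c),"ztop",round(zt,3),"rect",np.round(b[0],0),np.round(b[1],0),round(b[2],1),np.round(np.argwhere(a["pixels"]).mean(0)))
E
```

```text
{'time': 0.0, 'joint_pos': [-1.196, 0.3, 1.522, -0.0, 1.321, -0.067], 'qvel': [0.0, 0.0, -0.0, -0.0, 0.0, -0.0], 'joint_torque': [0.002, -53.181, -35.273, 0.071, 0.024, -0.0], 'position': [0.235, -0.497, 0.175], 'eef_rot': [0.976, 0.219, -0.0, -0.001], 'contact_force': [-0.297, 0.183, 0.074], 'wrist_torque': [-0.005, 0.025, 0.012], 'gripper_force': 0.0, 'gripper_width': 0.094}
top cam at [ 0.234 -0.013  1.365]
cottage [(0.61, [0.418, -0.266, 0.238])]
   reg 0.76 887 ztop 0.3 rect [ 420. -265.] [43. 69.] 14.3 [243. 402.]
gas_tank [(0.87, [0.431, -0.122, 0.24])]
   reg 0.88 401 ztop 0.286 rect [ 425. -121.] [78. 29.] 70.8 [235. 341.]
track_rubber [(0.65, [0.419, -0.006, 0.243])]
   reg 0.82 314 ztop 0.261 rect [419.  -7.] [60. 28.] 88.1 [235. 291.]
tape_roll [(0.56, [0.425, 0.257, 0.239])]
   reg 0.57 326 ztop 0.263 rect [425. 261.] [51. 48.] 50.7 [223. 180.]
wheelset [(0.39, [0.425, 0.12, 0.243])]
   reg 0.58 82 ztop 0.264 rect [424. 123.] [39. 18.] 64.6 [229. 237.]
tray_green [(0.75, [0.54, 0.213, 0.243])]
   reg 0.69 3597 ztop 0.256 rect [540. 215.] [190. 126.] 87.5 [180. 205.]
tray
[... 569 characters left out ...]
, [0.418, -0.009, 0.241])]
   reg 0.62 279 ztop 0.257 rect [419.  -6.] [60. 27.] 88.6 [226. 317.]
tape_roll [(0.55, [0.426, 0.117, 0.241])]
   reg 0.86 943 ztop 0.258 rect [425. 261.] [53. 52.] 58.0 [310. 316.]
wheelset [(0.51, [0.427, 0.117, 0.243]), (0.36, [0.537, 0.006, 0.239])]
   reg 0.72 203 ztop 0.26 rect [425. 124.] [38. 21.] 63.3 [259. 315.]
tray_green [(0.71, [0.537, 0.207, 0.239])]
   reg 0.6 253 ztop 0.257 rect [419.  -6.] [60. 27.] 88.7 [226. 318.]
tray_blue [(0.66, [0.544, -0.204, 0.239])]
   reg 0.69 1521 ztop 0.252 rect [ 542. -201.] [122. 180.] 1.0 [190. 268.]
tray_yellow [(0.56, [0.542, 0.008, 0.237])]
   reg 0.61 2714 ztop 0.253 rect [540.   6.] [128. 185.] 0.2 [231. 260.]
```

```bash
python3 - <<'E'
import cv2
a=cv2.imread("pics/top0.png")[100:300,120:460]; cv2.imwrite("pics/top0c.png",cv2.resize(a,(800,470),interpolation=2))
E
```

```text
(no output)
```

View pics/top0c.png

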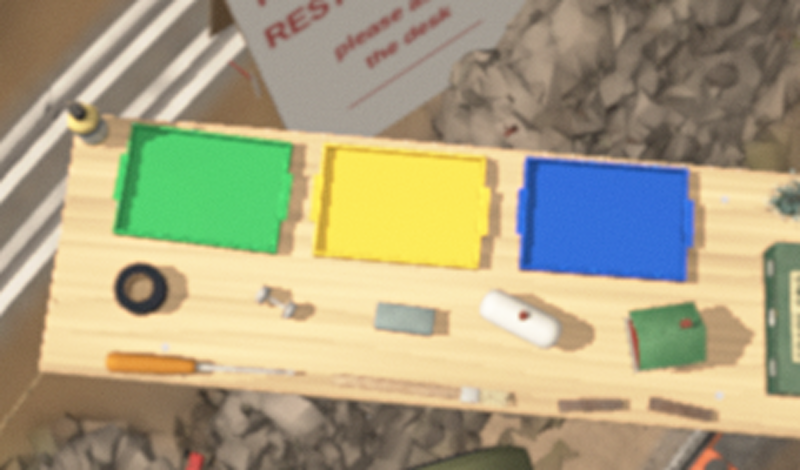

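View pics/side0.png

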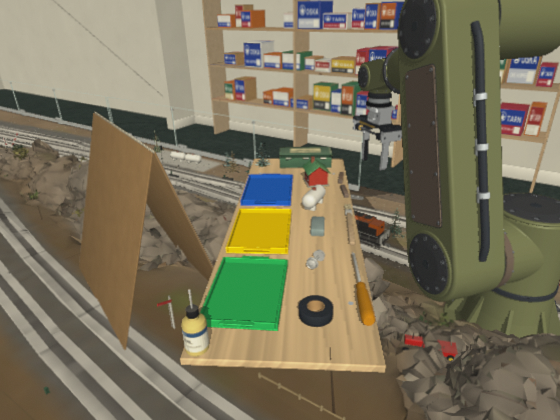

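The top view (crop of 120..460 × 100..300) shows green, yellow and blue trays from left to right, at crop pixels (205,190), (402,205) and (607,218). In front of them are the tape (141,288), wheel set (276,302), block (405,318), tank (520,318) and cottage (668,335). The side view agrees, and it shows the sign behind the far edge and the bottle at the green tray's corner. Next I raise the arm, then measure the tall obstacles.

```bash
cat >> h.py <<'E'
def go(x,y,z,yaw):
    """shift/turn in tool axes to a down-pointing pose; yaw = heading of tool x (deg)"""
    s=ctrl.sense(); T=R.from_quat(s["eef_rot"]); c,n=np.cos(np.radians(yaw)),np.sin(np.radians(yaw))
    G=R.from_matrix(np.array([[c,n,0],[n,-c,0],[0,0,-1.]]))
    print("t",round(float(s["time"]),2),"pos",np.round(s["position"],4),"w",round(float(s["gripper_width"]),4),"gf",round(float(s["gripper_force"]),1),"F",np.round(s["contact_force"],1))
    print("turn",np.round((T.inv()*G).as_rotvec(degrees=True),1),"shift",np.round(T.inv().apply(np.array([x,y,z])-s["position"]),4))
E
python3 -m creep '{"plan":[[[0,0,0],[0,0,-0.03],1],[[0,0,0],[0,0,-0.06],1],[[0,0,0],[0,0,-0.1],1],[[0,0,0],[0,0,-0.14],1],[[0,0,0],[0,0,-0.18],1],[[0,0,0],[0,0,-0.2],1],[[0,0,0],[0,0,-0.21],1],[[0,0,0],[0,0,-0.21],1]]}' 25
python3 - <<'E'
from h import *
go(.42,-.265,.375,14.5)
for n in ("top","side"):
    p=vision.get_image(n); c=cloud(p,np.ones(p["z_map"].shape,bool))
    for y0 in np.arange(-.4,.4,.08):
        q=c[(c[:,0]>.56)&(c[:,0]<.72)&(c[:,1]>y0)&(c[:,1]<y0+.08)&(c[:,2]>.27)]
        if len(q)>5: print(n,round(y0,2),len(q),"zmax",q[:,2].max().round(3),"xmin",q[:,0].min().round(3),"x range at z .3-.42",np.round([v[:,0].min() for v in [q[(q[:,2]>.3)&(q[:,2]<.42)]] if len(v)],3))
    for t,zt in (("cottage",0),("gas_tank",.03)):
        for a in vision.regions_of(p,t)[:1]:
            q=cloud(p,a["pixels"]); q=q[q[:,2]>.25]
            b=cv2.minAreaRect((q[:,:2]*1000).astype(np.float32)); print(t,np.round(b[0]),np.round(b[1]),round(b[2],1))
E
```

```text
time: 2.37
position: [0.2353, -0.4975, 0.3877]
eef_rot: [0.976, 0.219, 0.0, 0.002]
contact_force: [0.2, -0.6, -0.9]
gripper_width: 0.0941
gripper_force: 0.0
t 2.37 pos [ 0.2353 -0.4975  0.3877] w 0.0941 gf 0.0 F [ 0.2 -0.6 -0.9]
turn [ 0.2 -0.  10.8] shift [ 0.2664 -0.1313  0.0121]
top -0.4 75 zmax 0.311 xmin 0.564 x range at z .3-.42 [0.569]
top 0.0 555 zmax 0.392 xmin 0.67 x range at z .3-.42 [0.682]
top 0.08 2541 zmax 0.48 xmin 0.62 x range at z .3-.42 [0.624]
top 0.16 383 zmax 0.479 xmin 0.642 x range at z .3-.42 [0.642]
top 0.24 15 zmax 0.288 xmin 0.582 x range at z .3-.42 []
top 0.32 178 zmax 0.341 xmin 0.574 x range at z .3-.42 [0.583]
cottage [ 420. -266.] [61. 69.] 13.6
gas_tank [ 426. -122.] [82. 34.] 67.1
side -0.4 42 zmax 0.307 xmin 0.565 x range at z .3-.42 [0.569]
side 0.0 177 zmax 0.383 xmin 0.678 x range at z .3-.42 [0.69]
side 0.08 1269 zmax 0.475 xmin 0.621 x range at z .3-.42 [0.627]
side 0.16 1454 zmax 0.474 xmin 0.643 x range at z .3-.42 [0.643]
side 0.32 724 zmax 0.34 xmin 0.574 x range at z .3-.42 [0.582]
cottage [ 423. -302.] [ 66. 150.] 6.2
gas_tank [ 424. -121.] [83. 32.] 63.5
```

```bash

python3 -m creep '{"plan":[[[0,0,2],[0.02,-0.01,0],1],[[0,0,4],[0.055,-0.027,0],1],[[0,0,6],[0.09,-0.044,0],1],[[0,0,8],[0.127,-0.063,0],1],[[0,0,10],[0.163,-0.08,0],1],[[0,0,10.8],[0.2,-0.098,0],1],[[0,0,10.8],[0.235,-0.115,0],1],[[0,0,10.8],[0.2664,-0.1313,0],1]]}'
python3 -m creep '{"plan":[[[0,0,0],[0,0,0],1],[[0,0,0],[0,0,0],1],[[0,0,0],[0,0,0.015],1],[[0,0,0],[0,0,0.03],1],[[0,0,0],[0,0,0.03],1],[[0,0,0],[0,0,0.03],1],[[0,0,0],[0,0,0.03],1],[[0,0,0],[0,0,0.03],1]]}'
python3 -c "
from h import *
go(.42,-.265,.250,14)"
```

```text
time: 3.33
position: [0.4208, -0.2625, 0.3848]
eef_rot: [0.992, 0.126, -0.0, -0.0]
contact_force: [-0.0, 0.0, -0.2]
gripper_width: 0.0939
gripper_force: 0.0
time: 4.0
position: [0.4197, -0.2651, 0.3562]
eef_rot: [0.992, 0.126, 0.0, 0.0]
contact_force: [0.1, -0.2, -0.7]
gripper_width: 0.0941
gripper_force: 0.0
t 4.0 pos [ 0.4197 -0.2651  0.3562] w 0.0941 gf 0.0 F [ 0.1 -0.2 -0.7]
turn [ 0.1 -0.   0.5] shift [ 2.000e-04 -1.000e-04  1.062e-01]
```

Accurate. Descend, then grip at 25 N.

```bash

python3 -m creep '{"plan":[[[0,0,0.5],[0,0,0.015],1],[[0,0,0.5],[0,0,0.03],1],[[0,0,0.5],[0,0,0.05],1],[[0,0,0.5],[0,0,0.07],1],[[0,0,0.5],[0,0,0.085],1],[[0,0,0.5],[0,0,0.097],1],[[0,0,0.5],[0,0,0.104],1],[[0,0,0.5],[0,0,0.106],1]]}'
python3 -m creep '{"plan":[[[0,0,0],[0,0,0],0.4],[[0,0,0],[0,0,0],0.4],[[0,0,0],[0,0,0],0.4],[[0,0,0],[0,0,0],0.4],[[0,0,0],[0,0,0],0.4],[[0,0,0],[0,0,0],0.4],[[0,0,0],[0,0,0],0.4],[[0,0,0],[0,0,0],0.4]]}' 25
python3 -m creep '{"plan":[[[0,0,0],[0,0,0],0.4],[[0,0,0],[0,0,0],0.4],[[0,0,0],[0,0,0],0.4],[[0,0,0],[0,0,0],0.4],[[0,0,0],[0,0,0],0.4],[[0,0,0],[0,0,0],0.4],[[0,0,0],[0,0,0],0.4],[[0,0,0],[0,0,0],0.4]]}'
```

```text
time: 4.67
position: [0.4197, -0.2647, 0.2488]
eef_rot: [0.993, 0.122, -0.0, -0.0]
contact_force: [-0.5, -1.0, -0.4]
gripper_width: 0.0938
gripper_force: 0.0
time: 5.33
position: [0.4199, -0.2647, 0.2495]
eef_rot: [0.993, 0.122, 0.0, 0.0]
contact_force: [-0.5, -0.8, 1.8]
gripper_width: 0.0546
gripper_force: 25.0
time: 6.0
position: [0.4199, -0.2647, 0.2495]
eef_rot: [0.993, 0.122, 0.0, 0.0]
contact_force: [0.3, -1.6, 5.7]
gripper_width: 0.0548
gripper_force: 25.0
```

```bash

python3 -m creep '{"plan":[[[0,0,0],[0,0,-0.006],0.4],[[0,0,0],[0,0,-0.02],0.4],[[0,0,0],[0,0,-0.04],0.4],[[0,0,0],[0,0,-0.06],0.4],[[0,0,0],[0,0,-0.08],0.4],[[0,0,0],[0,0,-0.1],0.4],[[0,0,0],[0,0,-0.112],0.4],[[0,0,0],[0,0,-0.12],0.4]]}'
python3 -m creep '{"plan":[[[0,0,1],[0.006,-0.01,0],0.4],[[0,0,3],[0.018,-0.033,0],0.4],[[0,0,5],[0.033,-0.06,0],0.4],[[0,0,7],[0.049,-0.09,0],0.4],[[0,0,9],[0.065,-0.12,0],0.4],[[0,0,11],[0.082,-0.15,0],0.4],[[0,0,13],[0.098,-0.18,0],0.4],[[0,0,14],[0.109,-0.2,0],0.4]]}'
python3 -c "
from h import *
go(.535,.175,.370,0)"
```

```text
time: 6.67
position: [0.4198, -0.2645, 0.3705]
eef_rot: [0.993, 0.122, 0.0, 0.0]
contact_force: [0.2, 0.1, -1.2]
gripper_width: 0.0544
gripper_force: 25.0
time: 7.33
position: [0.4772, -0.0415, 0.3688]
eef_rot: [1.0, -0.0, -0.001, -0.0]
contact_force: [0.1, -0.5, -1.4]
gripper_width: 0.0545
gripper_force: 25.0
t 7.33 pos [ 0.4772 -0.0415  0.3688] w 0.0545 gf 25.0 F [ 0.1 -0.5 -1.4]
turn [-0.   0.1 -0. ] shift [ 0.0577 -0.2166 -0.0011]
```

```bash

python3 -m creep '{"plan":[[[0,0,0],[0.008,-0.032,0],0.4],[[0,0,0],[0.016,-0.064,0],0.4],[[0,0,0],[0.025,-0.096,0],0.4],[[0,0,0],[0.034,-0.128,0],0.4],[[0,0,0],[0.042,-0.16,0],0.4],[[0,0,0],[0.05,-0.188,0],0.4],[[0,0,0],[0.055,-0.207,0],0.4],[[0,0,0],[0.0575,-0.216,0],0.4]]}'
python3 -m creep '{"plan":[[[0,0,0],[0,0,0],0.4],[[0,0,0],[0,0,0.01],0.4],[[0,0,0],[0,0,0.03],0.4],[[0,0,0],[0,0,0.05],0.4],[[0,0,0],[0,0,0.07],0.4],[[0,0,0],[0,0,0.08],0.4],[[0,0,0],[0,0,0.085],0.4],[[0,0,0],[0,0,0.085],0.4]]}'
python3 -c "
from h import *
go(.535,.175,.2535,0)
for n in ('top','side'):
    p=vision.get_image(n); cv2.imwrite(f'pics/{n}1.png',cv2.resize(p['img'][100:330,120:400],(800,657))[:600])
    for a in vision.place_of(p,'cottage')[:1]+vision.place_of(p,'tray_green')[:1]: print(n,a['confidence'],np.round(cam2w(p,a['at']),3))
"
```

```text
time: 8.0
position: [0.5346, 0.1741, 0.368]
eef_rot: [1.0, 0.001, -0.001, 0.0]
contact_force: [-0.8, -1.0, -2.0]
gripper_width: 0.0546
gripper_force: 25.0
time: 8.67
position: [0.5344, 0.171, 0.2837]
eef_rot: [1.0, -0.0, -0.0, 0.0]
contact_force: [-0.1, 0.1, -1.1]
gripper_width: 0.0549
gripper_force: 25.0
t 8.67 pos [0.5344 0.171  0.2837] w 0.0549 gf 25.0 F [-0.1  0.1 -1.1]
turn [ 0.  0. -0.] shift [ 0.0006 -0.004   0.0302]
side 0.65 [0.537 0.17  0.275]
side 0.75 [0.538 0.204 0.241]
```

View pics/side1.png

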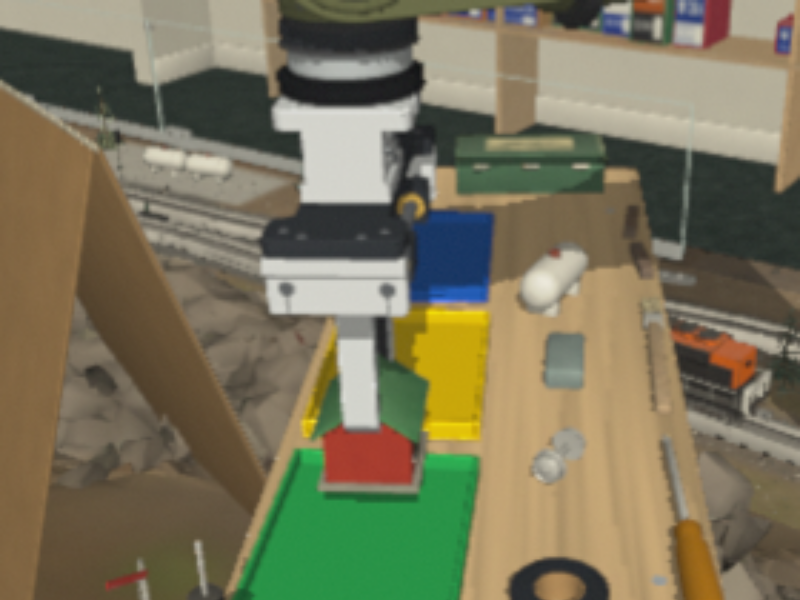

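The cottage hangs upright above the green tray (side crop, about (372,440)). I lower it 30 mm and shift it 5 mm.

```bash

python3 -m creep '{"plan":[[[0,0,0],[0,-0.002,0],0.4],[[0,0,0],[0,-0.005,0.003],0.4],[[0,0,0],[0,-0.005,0.01],0.4],[[0,0,0],[0,-0.005,0.017],0.4],[[0,0,0],[0,-0.005,0.023],0.4],[[0,0,0],[0,-0.005,0.027],0.4],[[0,0,0],[0,-0.005,0.0285],0.4],[[0,0,0],[0,-0.005,0.0285],0.4]]}'
python3 -m creep '{"plan":[[[0,0,0],[0,0,0],0.4],[[0,0,0],[0,0,0.001],0.4],[[0,0,0],[0,0,0.001],0.4],[[0,0,0],[0,0,0.001],0.4],[[0,0,0],[0,0,0.001],0.4],[[0,0,0],[0,0,0.001],0.4],[[0,0,0],[0,0,0.001],0.4],[[0,0,0],[0,0,0.001],0.4]]}'
```

```text
time: 9.63
position: [0.5345, 0.1768, 0.2553]
eef_rot: [1.0, 0.0, -0.0, 0.0]
contact_force: [1.1, -0.7, -0.5]
gripper_width: 0.0547
gripper_force: 25.0
time: 10.3
position: [0.5346, 0.1769, 0.2548]
eef_rot: [1.0, 0.0, 0.0, -0.0]
contact_force: [-0.2, -0.6, -1.2]
gripper_width: 0.0547
gripper_force: 25.0
```

```bash

python3 -m creep '{"plan":[[[0,0,0],[0,0,0.001],0.4],[[0,0,0],[0,0,0.0015],0.4],[[0,0,0],[0,0,0.0015],0.4],[[0,0,0],[0,0,0.0015],0.66],[[0,0,0],[0,0,0.0015],0.66],[[0,0,0],[0,0,0.0015],0.66],[[0,0,0],[0,0,0.0015],0.66],[[0,0,0],[0,0,0.0015],0.66]]}'
python3 -m creep '{"plan":[[[0,0,0],[0,0,-0.001],0.66],[[0,0,0],[0,0,-0.003],0.66],[[0,0,0],[0,0,-0.005],0.66],[[0,0,0],[0,0,-0.005],0.85],[[0,0,0],[0,0,-0.005],0.85],[[0,0,0],[0,0,-0.005],0.85],[[0,0,0],[0,0,-0.005],0.85],[[0,0,0],[0,0,-0.005],0.85]]}'
python3 -m creep '{"plan":[[[0,0,0],[0,0,-0.01],0.85],[[0,0,0],[0,0,-0.03],0.85],[[0,0,0],[0,0,-0.055],0.85],[[0,0,0],[0,0,-0.08],0.85],[[0,0,0],[0,0,-0.1],0.85],[[0,0,0],[0,0,-0.115],0.85],[[0,0,0],[0,0,-0.12],0.85],[[0,0,0],[0,0,-0.12],0.85]]}'
python3 -c "
from h import *
go(.426,-.122,.34,67)"
```

```text
time: 10.97
position: [0.5346, 0.1769, 0.2532]
eef_rot: [1.0, 0.0, -0.0, 0.0]
contact_force: [0.3, 0.5, -0.1]
gripper_width: 0.0618
gripper_force: 0.0
time: 11.63
position: [0.5346, 0.1769, 0.2582]
eef_rot: [1.0, 0.0, -0.0, 0.0]
contact_force: [-0.4, 1.0, 0.6]
gripper_width: 0.0796
gripper_force: 0.0
time: 12.3
position: [0.5348, 0.1769, 0.3796]
eef_rot: [1.0, 0.0, 0.001, -0.0]
contact_force: [-0.7, -0.1, -0.8]
gripper_width: 0.0795
gripper_force: 0.0
t 12.3 pos [0.5348 0.1769 0.3796] w 0.0795 gf 0.0 F [-0.7 -0.1 -0.8]
turn [  0.   -0.1 -67. ] shift [-0.109   0.2989  0.0392]
```

```bash

python3 -m creep '{"plan":[[[0,0,-3],[-0.01,0.028,0],0.85],[[0,0,-9],[-0.024,0.066,0],0.85],[[0,0,-16],[-0.038,0.105,0],0.85],[[0,0,-23],[-0.053,0.145,0],0.85],[[0,0,-30],[-0.068,0.185,0],0.85],[[0,0,-37],[-0.082,0.225,0],0.85],[[0,0,-44],[-0.097,0.265,0],0.85],[[0,0,-50],[-0.109,0.299,0],0.85]]}'
python3 -m creep '{"plan":[[[0,0,-6],[0,0,0.005],0.85],[[0,0,-12],[0,0,0.015],0.85],[[0,0,-17],[0,0,0.025],0.85],[[0,0,-17],[0,0,0.035],0.85],[[0,0,-17],[0,0,0.04],0.85],[[0,0,-17],[0,0,0.04],0.85],[[0,0,-17],[0,0,0.04],0.85],[[0,0,-17],[0,0,0.04],0.85]]}'
python3 -c "
from h import *
go(.426,-.122,.247,67)
p=vision.get_image('top')
for a in vision.regions_of(p,'gas_tank')[:1]+vision.regions_of(p,'cottage')[:1]:
    q=cloud(p,a['pixels']); q=q[q[:,2]>.25]
    b=cv2.minAreaRect((q[:,:2]*1000).astype(np.float32)); print(a['confidence'],np.round(b[0]),np.round(b[1]),round(b[2],1),q[:,2].max())
"
```

```text
time: 12.97
position: [0.4343, -0.0973, 0.3774]
eef_rot: [0.917, 0.398, -0.0, -0.0]
contact_force: [0.9, -0.2, 1.1]
gripper_width: 0.0795
gripper_force: 0.0
time: 13.63
position: [0.4357, -0.0958, 0.3387]
eef_rot: [0.85, 0.527, 0.0, 0.0]
contact_force: [0.4, -0.4, 0.6]
gripper_width: 0.0798
gripper_force: 0.0
t 13.63 pos [ 0.4357 -0.0958  0.3387] w 0.0798 gf 0.0 F [ 0.4 -0.4  0.6]
turn [ 0.  -0.  -3.4] shift [-0.0278  0.0029  0.0917]
0.53 [ 390. -128.] [34. 97.] 66.9 0.6692971308440027
0.75 [535. 183.] [77. 63.] 89.6 0.31515585911341665
```

```bash

python3 -m creep '{"plan":[[[0,0,-2],[-0.01,0.001,0],0.85],[[0,0,-3.4],[-0.02,0.003,0],0.85],[[0,0,-3.4],[-0.0278,0.003,0.005],0.85],[[0,0,-3.4],[-0.0278,0.003,0.02],0.85],[[0,0,-3.4],[-0.0278,0.003,0.04],0.85],[[0,0,-3.4],[-0.0278,0.003,0.055],0.85],[[0,0,-3.4],[-0.0278,0.003,0.06],0.85],[[0,0,-3.4],[-0.0278,0.003,0.06],0.85]]}'
python3 -c "
from h import *
go(.426,-.122,.247,67)
p=vision.get_image('side'); cv2.imwrite('pics/side2.png',cv2.resize(p['img'][140:280,220:400],(720,560)))"
```

```text
time: 14.45
position: [0.4255, -0.1221, 0.2774]
eef_rot: [0.834, 0.552, -0.001, -0.001]
contact_force: [0.8, 0.2, 0.8]
gripper_width: 0.0802
gripper_force: 0.0
t 14.45 pos [ 0.4255 -0.1221  0.2774] w 0.0802 gf 0.0 F [0.8 0.2 0.8]
turn [-0.1  0.   0. ] shift [0.0003 0.0005 0.0304]
```

View pics/side2.png

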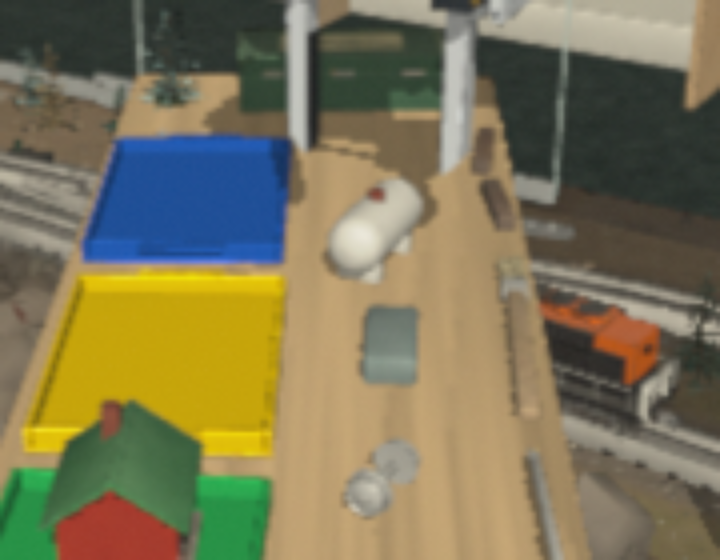

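The fingers straddle the tank, but their tips at crop (300,150) and (455,170) look higher than expected. I check this against the calibration and the depth map before going lower.

```bash
python3 - <<'E'
from h import *
s=ctrl.sense(); print(s["position"])
T=R.from_quat(s["eef_rot"])
for n in ("side","top"):
    p=vision.get_image(n); K=np.array([[p["fx"],0,p["cx"]],[0,p["fy"],p["cy"]],[0,0,1]])
    pr=lambda w: cv2.projectPoints(np.array([w],float),np.ravel(p["rvec"]),np.ravel(p["tvec"]),K,np.array([p["k1"],0,0,0.]))[0].ravel().round(1)
    im=p["img"].copy()
    for d in (-.046,0,.046):
        w=s["position"]+T.apply([0,d,0]); u=pr(w); print(n,d,u); cv2.circle(im,tuple(int(v) for v in u),1,(0,0,255),-1)
    if n=="side": cv2.imwrite("pics/side3.png",cv2.resize(im[140:280,220:400],(720,560),interpolation=0))
    c=cloud(p,np.ones(p["z_map"].shape,bool)); d=(c-s["position"])@T.as_matrix()
    m=(abs(d[:,0])<.03)&(abs(abs(d[:,1])-.046)<.02)&(c[:,2]>.262)&(c[:,2]<.4); print(n,m.sum(),"finger z",np.percentile(c[m,2],[0,5,50]) if m.any() else "","local",d[m].mean(0) if m.any() else "")
E
```

```text
[ 0.42587512 -0.12220506  0.27847514]
side -0.046 [332.9 193.5]
side 0 [314.2 190.2]
side 0.046 [296.1 186.9]
side 586 finger z [0.30721668 0.31550792 0.35797965] local [ 0.00579986 -0.00127674 -0.07790279]
top -0.046 [332.4 252.3]
top 0 [341.4 234.8]
top 0.046 [350.3 217.6]
top 0 finger z  local
```

View pics/side3.png

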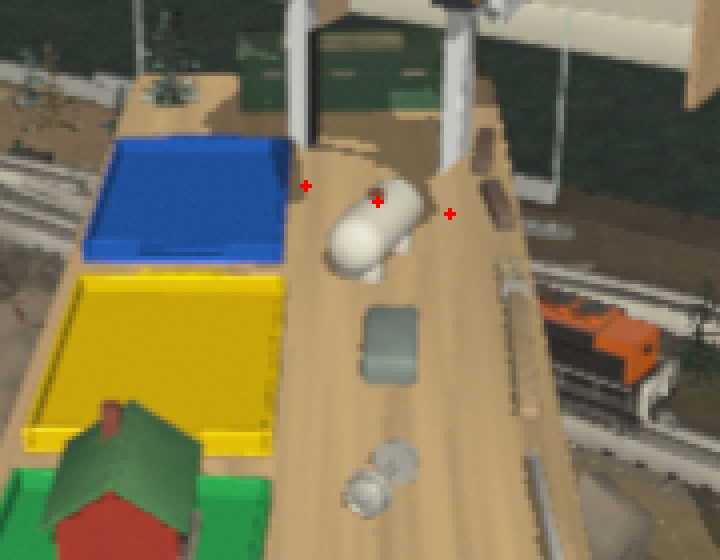

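The depth map confirms it: the fingers really end at about z 0.305–0.307, roughly 27 mm above the reported TCP, with no sideways error. I descend partway and measure again.

```bash
cat >> h.py <<'E'
def tips():
    s=ctrl.sense(); T=R.from_quat(s["eef_rot"]).as_matrix(); p=vision.get_image("side"); h=s["gripper_width"]/2+.006
    c=cloud(p,np.ones(p["z_map"].shape,bool)); d=(c-s["position"])@T
    for sg in (-1,1):
        m=(abs(d[:,0])<.012)&(abs(d[:,1]-sg*h)<.009)&(d[:,2]>-.09)&(c[:,2]>.247)
        if m.any(): print("finger",sg,m.sum(),"z low",np.sort(c[m,2])[:6].round(4),"reported",s["position"][2].round(4),"F",np.round(s["contact_force"],1))
E
python3 -m creep '{"plan":[[[0,0,0],[0,0,0.005],0.85],[[0,0,0],[0,0,0.012],0.85],[[0,0,0],[0,0,0.02],0.85],[[0,0,0],[0,0,0.027],0.85],[[0,0,0],[0,0,0.032],0.85],[[0,0,0],[0,0,0.034],0.85],[[0,0,0],[0,0,0.034],0.85],[[0,0,0],[0,0,0.034],0.85]]}'
python3 -c "
from h import *
tips()
p=vision.get_image('side'); cv2.imwrite('pics/side4.png',cv2.resize(p['img'][150:250,260:380],(720,600)))"
```

```text
time: 15.27
position: [0.426, -0.1222, 0.2444]
eef_rot: [0.834, 0.552, 0.0, 0.0]
contact_force: [-0.4, 0.3, 0.3]
gripper_width: 0.08
gripper_force: 0.0
finger -1 173 z low [0.2755 0.2756 0.2782 0.2784 0.2788 0.2801] reported 0.2444 F [-0.4  0.3  0.3]
finger 1 167 z low [0.2746 0.2752 0.2754 0.2756 0.2767 0.2777] reported 0.2444 F [-0.4  0.3  0.3]
```

View pics/side4.png

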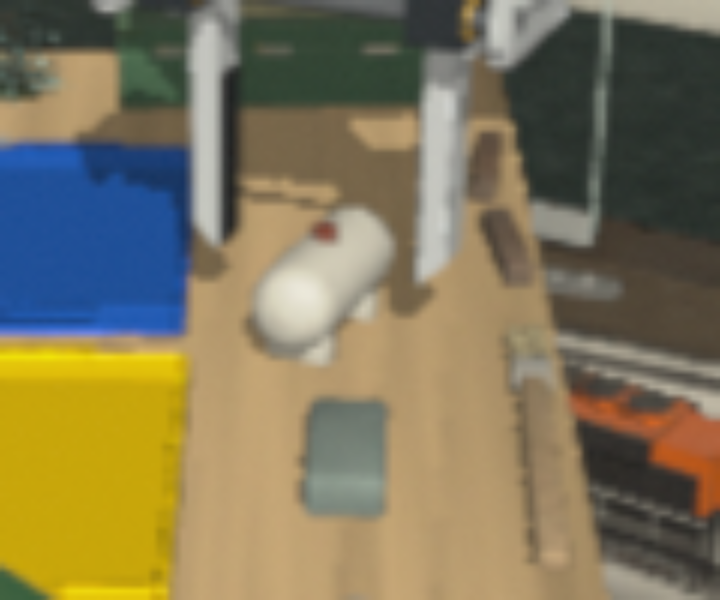

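The tips (crop (215,240) and (430,280)) and their separate shadows show real clearance of about 30 mm above the bridge. So the reported TCP reads about 29 mm too low. I go down another 25 mm, slowly.

```bash

python3 -m creep '{"plan":[[[0,0,0],[0,0,0.003],0.85],[[0,0,0],[0,0,0.007],0.85],[[0,0,0],[0,0,0.011],0.85],[[0,0,0],[0,0,0.015],0.85],[[0,0,0],[0,0,0.018],0.85],[[0,0,0],[0,0,0.02],0.85],[[0,0,0],[0,0,0.02],0.85],[[0,0,0],[0,0,0.02],0.85]]}'
python3 -c "
from h import *
tips()"
python3 -m creep '{"plan":[[[0,0,0],[0,0,0.001],0.85],[[0,0,0],[0,0,0.002],0.85],[[0,0,0],[0,0,0.003],0.85],[[0,0,0],[0,0,0.004],0.85],[[0,0,0],[0,0,0.005],0.85],[[0,0,0],[0,0,0.005],0.85],[[0,0,0],[0,0,0.005],0.85],[[0,0,0],[0,0,0.005],0.85]]}'
python3 -c "
from h import *
tips()"
```

```text
time: 16.03
position: [0.4259, -0.1222, 0.2243]
eef_rot: [0.834, 0.552, -0.0, -0.0]
contact_force: [-0.7, 0.2, 0.2]
gripper_width: 0.0798
gripper_force: 0.0
finger -1 169 z low [0.2545 0.2554 0.2563 0.2566 0.2579 0.259 ] reported 0.2243 F [-0.7  0.2  0.2]
finger 1 160 z low [0.2476 0.2528 0.2536 0.2542 0.2544 0.2546] reported 0.2243 F [-0.7  0.2  0.2]
time: 16.75
position: [0.4259, -0.1222, 0.2193]
eef_rot: [0.834, 0.552, -0.0, 0.0]
contact_force: [0.6, -0.4, 0.4]
gripper_width: 0.0795
gripper_force: 0.0
finger -1 169 z low [0.2491 0.2504 0.2512 0.2521 0.2535 0.2537] reported 0.2193 F [ 0.6 -0.4  0.4]
finger 1 157 z low [0.2477 0.2479 0.2493 0.2497 0.2501 0.2509] reported 0.2193 F [ 0.6 -0.4  0.4]
```

Reported z is below the bridge top with no contact, so the offset is real: true tip = reported + 0.029. Grip and lift.

```bash

python3 -m creep '{"plan":[[[0,0,0],[0,0,0],0.2],[[0,0,0],[0,0,0],0.2],[[0,0,0],[0,0,0],0.2],[[0,0,0],[0,0,0],0.2],[[0,0,0],[0,0,0],0.2],[[0,0,0],[0,0,0],0.2],[[0,0,0],[0,0,0],0.2],[[0,0,0],[0,0,0],0.2]]}' 20
python3 -m creep '{"plan":[[[0,0,0],[0,0,0],0.2],[[0,0,0],[0,0,0],0.2],[[0,0,0],[0,0,-0.005],0.2],[[0,0,0],[0,0,-0.015],0.2],[[0,0,0],[0,0,-0.025],0.2],[[0,0,0],[0,0,-0.035],0.2],[[0,0,0],[0,0,-0.04],0.2],[[0,0,0],[0,0,-0.04],0.2]]}'
python3 -m creep '{"plan":[[[0,0,0],[0,0,-0.01],0.2],[[0,0,0],[0,0,-0.03],0.2],[[0,0,0],[0,0,-0.05],0.2],[[0,0,0],[0,0,-0.07],0.2],[[0,0,0],[0,0,-0.09],0.2],[[0,0,0],[0,0,-0.11],0.2],[[0,0,0],[0,0,-0.12],0.2],[[0,0,0],[0,0,-0.12],0.2]]}'
python3 -c "
from h import *
go(.535,.255,.375,0)
p=vision.get_image('side')
for a in vision.regions_of(p,'gas_tank')[:1]:
    q=cloud(p,a['pixels']); b=cv2.minAreaRect((q[:,:2]*1000).astype(np.float32)); print(np.round(b[0]),np.round(b[1]),round(b[2],1),np.percentile(q[:,2],[2,98]))
for t in ('cottage','tray_green'):
  for a in vision.place_of(p,t)[:1]: print(t,a['confidence'],np.round(cam2w(p,a['at']),3))
"
```

```text
time: 17.47
position: [0.4259, -0.1222, 0.2193]
eef_rot: [0.834, 0.552, 0.0, -0.0]
contact_force: [0.7, 0.3, -0.3]
gripper_width: 0.0319
gripper_force: 20.0
time: 18.13
position: [0.4264, -0.1223, 0.2608]
eef_rot: [0.834, 0.552, 0.001, 0.001]
contact_force: [0.3, -0.0, -0.9]
gripper_width: 0.0318
gripper_force: 20.0
time: 18.8
position: [0.4262, -0.1223, 0.3811]
eef_rot: [0.834, 0.552, 0.001, 0.001]
contact_force: [-0.4, -0.6, -0.7]
gripper_width: 0.0319
gripper_force: 20.0
t 18.8 pos [ 0.4262 -0.1223  0.3811] w 0.0319 gf 20.0 F [-0.4 -0.6 -0.7]
turn [ 0.1 -0.1 67.1] shift [ 0.3898 -0.047   0.006 ]
[ 426. -110.] [65. 30.] 58.4 [0.401672   0.44416292]
cottage 0.59 [0.534 0.179 0.246]
tray_green 0.76 [0.538 0.205 0.237]
```

```bash

python3 -m creep '{"plan":[[[0,0,3],[0.01,-0.001,0],0.2],[[0,0,9],[0.028,-0.003,0],0.2],[[0,0,15],[0.05,-0.005,0],0.2],[[0,0,21],[0.073,-0.008,0],0.2],[[0,0,27],[0.097,-0.011,0],0.2],[[0,0,33],[0.12,-0.013,0],0.2],[[0,0,38],[0.14,-0.015,0],0.2],[[0,0,42],[0.15,-0.016,0],0.2]]}'
python3 -c "
from h import *
go(.538,.252,.375,0)"
```

```text
time: 19.67
position: [0.4698, 0.0241, 0.3781]
eef_rot: [0.977, 0.215, -0.001, -0.0]
contact_force: [0.4, 1.0, -0.9]
gripper_width: 0.0318
gripper_force: 20.0
t 19.67 pos [0.4698 0.0241 0.3781] w 0.0318 gf 20.0 F [ 0.4  1.  -0.9]
turn [-0.   0.1 24.9] shift [ 0.1577 -0.1781  0.003 ]
```

```bash

python3 -m creep '{"plan":[[[0,0,5],[0.02,-0.022,0],0.2],[[0,0,10],[0.043,-0.048,0],0.2],[[0,0,15],[0.067,-0.075,0],0.2],[[0,0,20],[0.09,-0.101,0],0.2],[[0,0,25],[0.113,-0.127,0],0.2],[[0,0,25],[0.135,-0.152,0],0.2],[[0,0,25],[0.15,-0.169,0],0.2],[[0,0,25],[0.156,-0.176,0],0.2]]}'
python3 -m creep '{"plan":[[[0,0,0],[0,0,0],0.2],[[0,0,0],[0,0,0.01],0.2],[[0,0,0],[0,0,0.025],0.2],[[0,0,0],[0,0,0.04],0.2],[[0,0,0],[0,0,0.055],0.2],[[0,0,0],[0,0,0.065],0.2],[[0,0,0],[0,0,0.07],0.2],[[0,0,0],[0,0,0.07],0.2]]}'
python3 -c "
from h import *
go(.538,.252,.224,0)
p=vision.get_image('top'); cv2.imwrite('pics/top5.png',cv2.resize(p['img'][120:280,130:310],(720,600)))
p=vision.get_image('side'); cv2.imwrite('pics/side5.png',cv2.resize(p['img'][160:370,150:380],(657,600)))
for t in ('gas_tank',):
  for a in vision.place_of(p,t)[:1]: print(t,a['confidence'],np.round(cam2w(p,a['at']),3))
"
```

```text
time: 20.33
position: [0.5365, 0.2503, 0.3771]
eef_rot: [1.0, 0.002, -0.002, 0.0]
contact_force: [0.8, -0.1, -1.1]
gripper_width: 0.032
gripper_force: 20.0
time: 21.0
position: [0.5362, 0.2468, 0.3086]
eef_rot: [1.0, 0.0, -0.001, 0.0]
contact_force: [0.8, -0.9, -0.9]
gripper_width: 0.0322
gripper_force: 20.0
t 21.0 pos [0.5362 0.2468 0.3086] w 0.0322 gf 20.0 F [ 0.8 -0.9 -0.9]
turn [0.  0.1 0. ] shift [ 0.0019 -0.0052  0.0846]
gas_tank 0.88 [0.537 0.245 0.33 ]
```

View pics/side5.png

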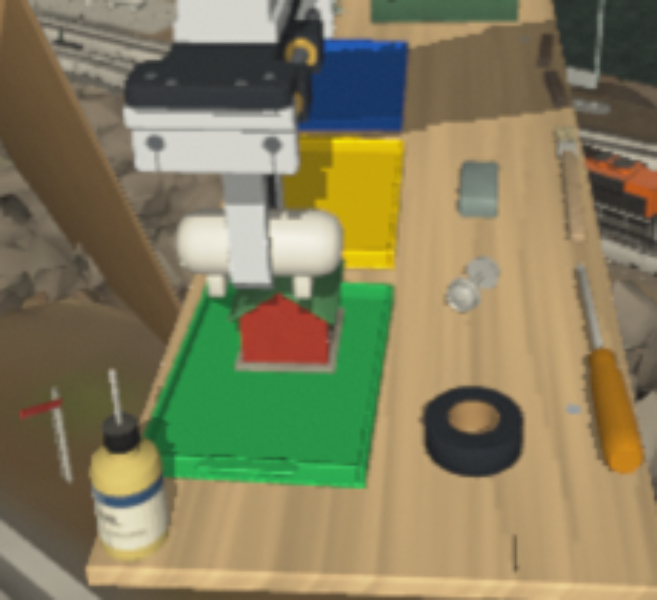

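The cottage stands flat in the green tray (crop (287,330)). The tank hangs level (260,245), with free tray nearer the camera. I shift it 6 mm and lower it.

```bash

python3 -m creep '{"plan":[[[0,0,0],[0,-0.003,0],0.2],[[0,0,0],[0.002,-0.006,0.004],0.2],[[0,0,0],[0.002,-0.006,0.015],0.2],[[0,0,0],[0.002,-0.006,0.03],0.2],[[0,0,0],[0.002,-0.006,0.045],0.2],[[0,0,0],[0.002,-0.006,0.06],0.2],[[0,0,0],[0.002,-0.006,0.068],0.2],[[0,0,0],[0.002,-0.006,0.07],0.2]]}'
python3 -m creep '{"plan":[[[0,0,0],[0,0,0],0.2],[[0,0,0],[0,0,0.003],0.2],[[0,0,0],[0,0,0.006],0.2],[[0,0,0],[0,0,0.009],0.2],[[0,0,0],[0,0,0.012],0.2],[[0,0,0],[0,0,0.0135],0.2],[[0,0,0],[0,0,0.0135],0.2],[[0,0,0],[0,0,0.0135],0.2]]}'
python3 -c "
from h import *
go(.538,.252,.2225,0)"
```

```text
time: 21.82
position: [0.5379, 0.2536, 0.2371]
eef_rot: [1.0, 0.001, -0.001, 0.001]
contact_force: [-0.3, 0.0, -0.9]
gripper_width: 0.0317
gripper_force: 20.0
time: 22.48
position: [0.5385, 0.2537, 0.2258]
eef_rot: [1.0, 0.0, 0.0, 0.0]
contact_force: [-0.4, 0.1, -0.4]
gripper_width: 0.0319
gripper_force: 20.0
t 22.48 pos [0.5385 0.2537 0.2258] w 0.0319 gf 20.0 F [-0.4  0.1 -0.4]
turn [ 0.  -0.   0.1] shift [-0.0005  0.0017  0.0033]
```

```bash

python3 -m creep '{"plan":[[[0,0,0],[0,0.001,0.001],0.2],[[0,0,0],[0,0.001,0.002],0.2],[[0,0,0],[0,0.001,0.003],0.2],[[0,0,0],[0,0.001,0.003],0.2],[[0,0,0],[0,0.001,0.003],0.43],[[0,0,0],[0,0.001,0.003],0.43],[[0,0,0],[0,0.001,0.003],0.43],[[0,0,0],[0,0.001,0.003],0.43]]}'
python3 -m creep '{"plan":[[[0,0,0],[0,0,0],0.43],[[0,0,0],[0,0,-0.005],0.43],[[0,0,0],[0,0,-0.02],0.43],[[0,0,0],[0,0,-0.04],0.43],[[0,0,0],[0,0,-0.065],0.43],[[0,0,0],[0,0,-0.085],0.43],[[0,0,0],[0,0,-0.095],0.43],[[0,0,0],[0,0,-0.1],0.43]]}'
python3 -c "
from h import *
go(.419,-.0065,.32,88)"
```

```text
time: 23.15
position: [0.5384, 0.2527, 0.2226]
eef_rot: [1.0, 0.0, -0.0, 0.0]
contact_force: [0.2, 0.9, -0.8]
gripper_width: 0.0402
gripper_force: 0.0
time: 23.82
position: [0.5387, 0.2528, 0.3244]
eef_rot: [1.0, 0.0, 0.001, -0.0]
contact_force: [0.7, 0.4, -1.1]
gripper_width: 0.0402
gripper_force: 0.0
t 23.82 pos [0.5387 0.2528 0.3244] w 0.0402 gf 0.0 F [ 0.7  0.4 -1.1]
turn [  0.1  -0.1 -87.9] shift [-0.12    0.2592  0.0039]
```

```bash

python3 -m creep '{"plan":[[[0,0,0],[-0.02,0.01,0],0.5],[[0,0,-4],[-0.04,0.025,0],0.5],[[0,0,-10],[-0.06,0.045,0],0.6],[[0,0,-16],[-0.08,0.065,0],0.7],[[0,0,-22],[-0.1,0.09,0],0.7],[[0,0,-28],[-0.11,0.115,0],0.7],[[0,0,-34],[-0.12,0.14,0],0.7],[[0,0,-40],[-0.12,0.16,0],0.7]]}'
python3 -c "
from h import *
go(.419,-.0065,.32,88)"
```

```text
time: 24.48
position: [0.4171, 0.0913, 0.3224]
eef_rot: [0.939, 0.345, -0.0, 0.0]
contact_force: [0.6, 0.4, 0.3]
gripper_width: 0.0655
gripper_force: 0.0
t 24.48 pos [0.4171 0.0913 0.3224] w 0.0655 gf 0.0 F [0.6 0.4 0.3]
turn [ -0.    0.  -47.6] shift [-0.0619  0.0758  0.0024]
```

```bash

python3 -m creep '{"plan":[[[0,0,-6],[-0.01,0.012,0],0.65],[[0,0,-12],[-0.02,0.025,0],0.65],[[0,0,-18],[-0.03,0.037,0],0.65],[[0,0,-24],[-0.04,0.05,0],0.65],[[0,0,-30],[-0.05,0.062,0],0.65],[[0,0,-36],[-0.06,0.073,0],0.65],[[0,0,-42],[-0.062,0.076,0],0.65],[[0,0,-47.6],[-0.062,0.076,0],0.65]]}'
python3 -m creep '{"plan":[[[0,0,0],[0,0,0],0.65],[[0,0,0],[0,0,0.01],0.65],[[0,0,0],[0,0,0.025],0.65],[[0,0,0],[0,0,0.04],0.65],[[0,0,0],[0,0,0.05],0.65],[[0,0,0],[0,0,0.055],0.65],[[0,0,0],[0,0,0.055],0.65],[[0,0,0],[0,0,0.055],0.65]]}'
python3 -c "
from h import *
go(.419,-.0065,.215,88); tips()"
```

```text
time: 25.15
position: [0.4198, -0.0064, 0.3218]
eef_rot: [0.72, 0.694, -0.001, -0.001]
contact_force: [-0.9, 0.6, -0.8]
gripper_width: 0.061
gripper_force: 0.0
time: 25.82
position: [0.4201, -0.0054, 0.268]
eef_rot: [0.722, 0.692, 0.0, 0.0]
contact_force: [-0.4, 0.5, -0.7]
gripper_width: 0.0607
gripper_force: 0.0
t 25.82 pos [ 0.4201 -0.0054  0.268 ] w 0.0607 gf 0.0 F [-0.4  0.5 -0.7]
turn [ 0.   0.  -0.4] shift [-0.0011 -0.0011  0.053 ]
finger -1 172 z low [0.2979 0.2988 0.2994 0.3006 0.3008 0.3016] reported 0.268 F [-0.4  0.5 -0.7]
finger 1 164 z low [0.2961 0.2984 0.2998 0.3002 0.3006 0.3014] reported 0.268 F [-0.4  0.5 -0.7]
```

```bash

python3 -m creep '{"plan":[[[0,0,0],[-0.001,-0.001,0.006],0.65],[[0,0,0],[-0.001,-0.001,0.015],0.65],[[0,0,0],[-0.001,-0.001,0.026],0.65],[[0,0,0],[-0.001,-0.001,0.036],0.65],[[0,0,0],[-0.001,-0.001,0.045],0.65],[[0,0,0],[-0.001,-0.001,0.051],0.65],[[0,0,0],[-0.001,-0.001,0.054],0.65],[[0,0,0],[-0.001,-0.001,0.054],0.65]]}'
python3 -m creep '{"plan":[[[0,0,0],[0,0,0],0.15],[[0,0,0],[0,0,0],0.15],[[0,0,0],[0,0,0],0.15],[[0,0,0],[0,0,0],0.15],[[0,0,0],[0,0,0],0.15],[[0,0,0],[0,0,0],0.15],[[0,0,0],[0,0,0],0.15],[[0,0,0],[0,0,0],0.15]]}' 20
python3 -m creep '{"plan":[[[0,0,0],[0,0,-0.002],0.15],[[0,0,0],[0,0,-0.007],0.15],[[0,0,0],[0,0,-0.015],0.15],[[0,0,0],[0,0,-0.03],0.15],[[0,0,0],[0,0,-0.045],0.15],[[0,0,0],[0,0,-0.06],0.15],[[0,0,0],[0,0,-0.07],0.15],[[0,0,0],[0,0,-0.075],0.15]]}'
python3 -c "
from h import *
go(.54,-.245,.29,0)
p=vision.get_image('side')
for a in vision.place_of(p,'track_rubber')[:1]: print(a['confidence'],np.round(cam2w(p,a['at']),3))"
```

```text
time: 26.53
position: [0.4188, -0.0064, 0.2132]
eef_rot: [0.721, 0.692, -0.0, -0.0]
contact_force: [-0.1, -0.6, -0.2]
gripper_width: 0.0609
gripper_force: 0.0
time: 27.2
position: [0.4191, -0.0065, 0.2139]
eef_rot: [0.721, 0.692, 0.0, 0.0]
contact_force: [0.6, 0.2, 1.6]
gripper_width: 0.028
gripper_force: 20.0
time: 27.87
position: [0.4193, -0.0065, 0.2905]
eef_rot: [0.721, 0.692, 0.001, 0.001]
contact_force: [-0.5, -0.5, -0.6]
gripper_width: 0.0277
gripper_force: 20.0
t 27.87 pos [ 0.4193 -0.0065  0.2905] w 0.0277 gf 20.0 F [-0.5 -0.5 -0.6]
turn [ 0.1 -0.1 87.7] shift [-0.2334  0.1303  0.0007]
0.55 [ 0.418 -0.009  0.316]
```

```bash

python3 -m creep '{"plan":[[[0,0,4],[-0.008,0.004,0],0.15],[[0,0,10],[-0.025,0.013,0],0.15],[[0,0,16],[-0.045,0.024,0],0.15],[[0,0,22],[-0.065,0.035,0],0.15],[[0,0,28],[-0.085,0.047,0],0.15],[[0,0,34],[-0.105,0.058,0],0.15],[[0,0,40],[-0.125,0.069,0],0.15],[[0,0,45],[-0.135,0.075,0],0.15]]}'
python3 -c "
from h import *
go(.54,-.245,.29,0)"
```

```text
time: 28.63
position: [0.4887, -0.1462, 0.2874]
eef_rot: [0.933, 0.361, -0.001, -0.001]
contact_force: [-0.4, 0.4, -0.5]
gripper_width: 0.0279
gripper_force: 20.0
t 28.63 pos [ 0.4887 -0.1462  0.2874] w 0.0279 gf 20.0 F [-0.4  0.4 -0.5]
turn [-0.1  0.1 42.3] shift [-0.0285  0.1076 -0.0028]
```

```bash

python3 -m creep '{"plan":[[[0,0,5],[-0.004,0.015,0],0.15],[[0,0,11],[-0.008,0.03,0],0.15],[[0,0,17],[-0.012,0.045,0],0.15],[[0,0,23],[-0.017,0.062,0],0.15],[[0,0,29],[-0.021,0.079,0],0.15],[[0,0,35],[-0.025,0.093,0],0.15],[[0,0,40],[-0.028,0.104,0],0.15],[[0,0,42.3],[-0.0285,0.1076,0],0.15]]}'
python3 -m creep '{"plan":[[[0,0,0],[0,0,0],0.15],[[0,0,0],[0,0,0.005],0.15],[[0,0,0],[0,0,0.015],0.15],[[0,0,0],[0,0,0.025],0.15],[[0,0,0],[0,0,0.035],0.15],[[0,0,0],[0,0,0.04],0.15],[[0,0,0],[0,0,0.04],0.15],[[0,0,0],[0,0,0.04],0.15]]}'
python3 -c "
from h import *
go(.54,-.246,.218,0)
p=vision.get_image('side'); cv2.imwrite('pics/side6.png',cv2.resize(p['img'][110:290,190:380],(633,600)))"
```

```text
time: 29.3
position: [0.5405, -0.2441, 0.2871]
eef_rot: [1.0, -0.0, -0.001, -0.0]
contact_force: [0.9, 0.9, 0.3]
gripper_width: 0.0276
gripper_force: 20.0
time: 29.97
position: [0.5403, -0.2428, 0.2486]
eef_rot: [1.0, 0.003, -0.0, -0.0]
contact_force: [0.5, 1.0, -0.3]
gripper_width: 0.0279
gripper_force: 20.0
t 29.97 pos [ 0.5403 -0.2428  0.2486] w 0.0279 gf 20.0 F [ 0.5  1.  -0.3]
turn [-0.   0.   0.4] shift [-0.0003  0.0032  0.0306]
```

View pics/side6.png

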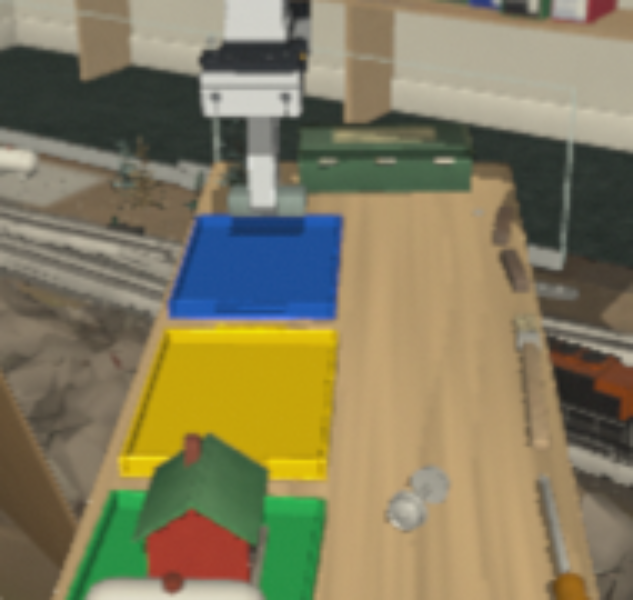

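The block hangs over the far part of the blue tray (crop (265,200)). The tank and cottage both stand in the green tray. I lower the block and release it.

```bash

python3 -m creep '{"plan":[[[0,0,0.4],[0,0.002,0.003],0.15],[[0,0,0.4],[0,0.002,0.008],0.15],[[0,0,0.4],[0,0.002,0.014],0.15],[[0,0,0.4],[0,0.002,0.02],0.15],[[0,0,0.4],[0,0.002,0.025],0.15],[[0,0,0.4],[0,0.002,0.028],0.15],[[0,0,0.4],[0,0.002,0.029],0.15],[[0,0,0.4],[0,0.002,0.029],0.15]]}'
python3 -m creep '{"plan":[[[0,0,0],[0,0,0.0005],0.15],[[0,0,0],[0,0,0.001],0.15],[[0,0,0],[0,0,0.0015],0.15],[[0,0,0],[0,0,0.0015],0.15],[[0,0,0],[0,0,0.0015],0.39],[[0,0,0],[0,0,0.0015],0.39],[[0,0,0],[0,0,0.0015],0.39],[[0,0,0],[0,0,0.0015],0.39]]}'
python3 -m creep '{"plan":[[[0,0,0],[0,0,0],0.39],[[0,0,0],[0,0,-0.005],0.39],[[0,0,0],[0,0,-0.02],0.39],[[0,0,0],[0,0,-0.04],0.5],[[0,0,0],[0,0,-0.06],0.7],[[0,0,0],[0,0,-0.075],0.85],[[0,0,0],[0,0,-0.08],0.85],[[0,0,0],[0,0,-0.08],0.85]]}'
python3 -c "
from h import *
go(.425,.261,.30,0)"
```

```text
time: 30.68
position: [0.5403, -0.2448, 0.2195]
eef_rot: [1.0, -0.0, -0.0, -0.0]
contact_force: [-0.7, 0.6, 0.4]
gripper_width: 0.0277
gripper_force: 20.0
time: 31.35
position: [0.5404, -0.2448, 0.2183]
eef_rot: [1.0, -0.0, 0.0, 0.0]
contact_force: [0.2, -0.6, -0.5]
gripper_width: 0.0365
gripper_force: 0.0
time: 32.02
position: [0.5407, -0.245, 0.2995]
eef_rot: [1.0, -0.0, 0.001, 0.001]
contact_force: [0.1, 0.1, -0.3]
gripper_width: 0.0666
gripper_force: 0.0
t 32.02 pos [ 0.5407 -0.245   0.2995] w 0.0666 gf 0.0 F [ 0.1  0.1 -0.3]
turn [ 0.1 -0.1 -0. ] shift [-0.1161 -0.5059 -0.0012]
```

```bash

python3 -m creep '{"plan":[[[0,0,0],[-0.015,-0.012,0],1],[[0,0,0],[-0.035,-0.035,0],1],[[0,0,0],[-0.055,-0.065,0],1],[[0,0,0],[-0.075,-0.1,0],1],[[0,0,0],[-0.092,-0.135,0],1],[[0,0,0],[-0.106,-0.17,0],1],[[0,0,0],[-0.114,-0.205,0],1],[[0,0,0],[-0.116,-0.23,0],1]]}'
python3 -m creep '{"plan":[[[0,0,0],[0,-0.03,0],1],[[0,0,0],[0,-0.065,0],1],[[0,0,0],[0,-0.1,0],1],[[0,0,0],[0,-0.135,0],1],[[0,0,0],[0,-0.17,0],1],[[0,0,0],[0,-0.205,0],1],[[0,0,0],[0,-0.24,0],1],[[0,0,0],[0,-0.265,0],1]]}'
python3 -c "
from h import *
go(.425,.261,.216,0)
p=vision.get_image('side')
for t in ('wheelset','tape_roll'):
    for a in vision.regions_of(p,t)[:1]:
        q=cloud(p,a['pixels']); b=cv2.minAreaRect((q[:,:2]*1000).astype(np.float32)); print(t,np.round(b[0]),np.round(b[1]),round(b[2],1),np.percentile(q[:,2],[2,98]))"
```

```text
time: 32.68
position: [0.423, -0.0127, 0.2977]
eef_rot: [1.0, -0.0, -0.0, -0.0]
contact_force: [1.2, 0.7, 0.5]
gripper_width: 0.0938
gripper_force: 0.0
time: 33.35
position: [0.424, 0.2526, 0.2969]
eef_rot: [1.0, 0.0, -0.001, 0.0]
contact_force: [0.9, -0.2, -0.2]
gripper_width: 0.094
gripper_force: 0.0
t 33.35 pos [0.424  0.2526 0.2969] w 0.094 gf 0.0 F [ 0.9 -0.2 -0.2]
turn [0.  0.1 0. ] shift [ 0.0012 -0.0084  0.0809]
tape_roll [420. 254.] [71. 53.] 50.0 [0.24026494 0.25838103]
```

```bash

python3 -m creep '{"plan":[[[0,0,0],[0.001,-0.005,0],0.95],[[0,0,0],[0.001,-0.01,0.005],0.95],[[0,0,0],[0.001,-0.01,0.015],0.95],[[0,0,0],[0.001,-0.01,0.03],0.95],[[0,0,0],[0.001,-0.01,0.04],0.95],[[0,0,0],[0.001,-0.01,0.045],0.95],[[0,0,0],[0.001,-0.01,0.045],0.95],[[0,0,0],[0.001,-0.01,0.045],0.95]]}'
python3 -c "
from h import *
go(.425,.261,.216,0)"
```

```text
time: 34.17
position: [0.4259, 0.2601, 0.2534]
eef_rot: [1.0, -0.001, 0.0, -0.0]
contact_force: [0.9, -0.6, -0.6]
gripper_width: 0.0893
gripper_force: 0.0
t 34.17 pos [0.4259 0.2601 0.2534] w 0.0893 gf 0.0 F [ 0.9 -0.6 -0.6]
turn [-0.  -0.  -0.1] shift [-0.0009 -0.0009  0.0374]
```

```bash

python3 -m creep '{"plan":[[[0,0,0],[-0.001,-0.001,0.005],0.95],[[0,0,0],[-0.001,-0.001,0.012],0.95],[[0,0,0],[-0.001,-0.001,0.02],0.95],[[0,0,0],[-0.001,-0.001,0.027],0.95],[[0,0,0],[-0.001,-0.001,0.033],0.95],[[0,0,0],[-0.001,-0.001,0.037],0.95],[[0,0,0],[-0.001,-0.001,0.038],0.95],[[0,0,0],[-0.001,-0.001,0.038],0.95]]}'
python3 -m creep '{"plan":[[[0,0,0],[0,0,0],0.4],[[0,0,0],[0,0,0],0.4],[[0,0,0],[0,0,0],0.4],[[0,0,0],[0,0,0],0.4],[[0,0,0],[0,0,0],0.4],[[0,0,0],[0,0,0],0.4],[[0,0,0],[0,0,0],0.4],[[0,0,0],[0,0,0],0.4]]}' 15
python3 -m creep '{"plan":[[[0,0,0],[0,0,0],0.4],[[0,0,0],[0,0,-0.005],0.4],[[0,0,0],[0,0,-0.015],0.4],[[0,0,0],[0,0,-0.03],0.4],[[0,0,0],[0,0,-0.045],0.4],[[0,0,0],[0,0,-0.06],0.4],[[0,0,0],[0,0,-0.068],0.4],[[0,0,0],[0,0,-0.07],0.4]]}'
python3 -c "
from h import *
go(.54,-.168,.287,0)"
```

```text
time: 34.83
position: [0.4247, 0.2612, 0.2151]
eef_rot: [1.0, -0.0, -0.0, 0.0]
contact_force: [0.3, 0.3, -0.8]
gripper_width: 0.0896
gripper_force: 0.0
time: 35.5
position: [0.4249, 0.2613, 0.2154]
eef_rot: [1.0, -0.0, 0.0, -0.0]
contact_force: [0.5, 0.0, 1.8]
gripper_width: 0.0623
gripper_force: 15.0
time: 36.17
position: [0.4252, 0.2614, 0.2871]
eef_rot: [1.0, -0.0, 0.001, -0.001]
contact_force: [-0.8, -0.1, 0.1]
gripper_width: 0.0624
gripper_force: 15.0
t 36.17 pos [0.4252 0.2614 0.2871] w 0.0624 gf 15.0 F [-0.8 -0.1  0.1]
turn [-0.1 -0.1 -0. ] shift [ 1.152e-01  4.293e-01 -2.000e-04]
```

The opening of 62 mm is too wide for a 53 mm roll, so I look.

```bash

python3 -c "
from h import *
p=vision.get_image('side'); a=cv2.resize(p['img'][200:370,230:380],(529,600))
q=vision.get_image('top'); b=cv2.resize(q['img'][180:260,150:230],(265,265)); c=np.zeros((600,265,3),np.uint8); c[:265]=b
cv2.imwrite('pics/m7.png',np.hstack([a,c]))
for r in vision.place_of(p,'tape_roll')[:2]: print(r['confidence'],np.round(cam2w(p,r['at']),3))"
```

```text
0.56 [0.424 0.263 0.314]
```

View pics/m7.png

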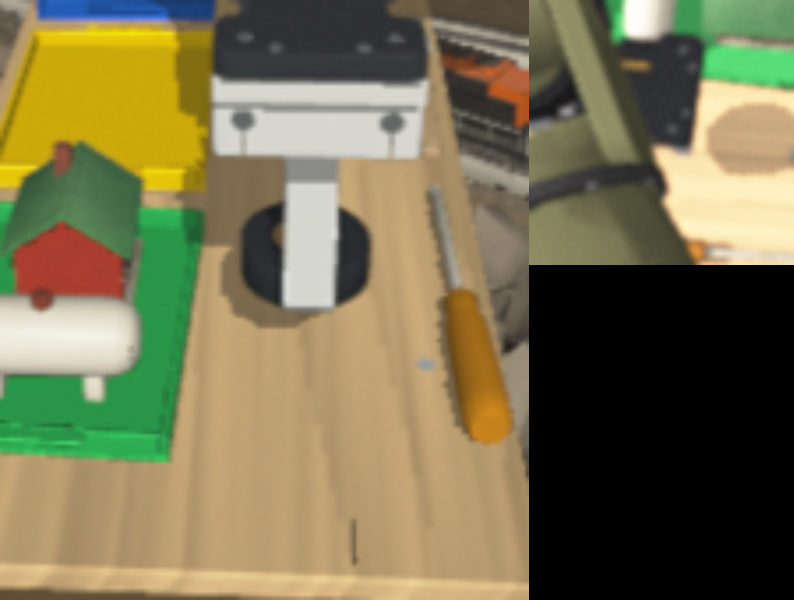

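The tape is held level (crop (307,255)). The wide reading must come from gripping it off its own axes. To leave finger room I place it with the tool turned 90°, so the fingers open along the tray's x.

```bash

python3 -m creep '{"plan":[[[0,0,-3],[0,0.01,0],0.4],[[0,0,-8],[0,0.03,0],0.4],[[0,0,-13],[0,0.055,0],0.4],[[0,0,-18],[0,0.08,0],0.4],[[0,0,-23],[0,0.105,0],0.4],[[0,0,-28],[0,0.13,0],0.4],[[0,0,-33],[0,0.155,0],0.4],[[0,0,-36],[0,0.175,0],0.4]]}'
python3 -c "
from h import *
go(.54,-.17,.29,90)"
```

```text
time: 36.98
position: [0.4242, 0.0847, 0.2844]
eef_rot: [0.95, 0.311, -0.001, -0.0]
contact_force: [-0.8, 0.4, -0.5]
gripper_width: 0.0623
gripper_force: 15.0
t 36.98 pos [0.4242 0.0847 0.2844] w 0.0623 gf 15.0 F [-0.8  0.4 -0.5]
turn [ -0.1   0.  -53.8] shift [-0.057   0.2739 -0.0056]
```

```bash

python3 -m creep '{"plan":[[[0,0,-5],[-0.006,0.03,0],0.4],[[0,0,-10],[-0.012,0.06,-0.002],0.4],[[0,0,-15],[-0.019,0.09,-0.004],0.4],[[0,0,-20],[-0.025,0.12,-0.004],0.4],[[0,0,-25],[-0.031,0.15,-0.004],0.4],[[0,0,-30],[-0.037,0.18,-0.004],0.4],[[0,0,-34],[-0.042,0.2,-0.004],0.4],[[0,0,-38],[-0.045,0.215,-0.004],0.4]]}'
python3 -c "
from h import *
go(.54,-.17,.265,90)"
```

```text
time: 37.65
position: [0.5146, -0.1161, 0.2879]
eef_rot: [0.798, 0.602, -0.001, -0.001]
contact_force: [-0.1, 1.0, -1.0]
gripper_width: 0.0626
gripper_force: 15.0
t 37.65 pos [ 0.5146 -0.1161  0.2879] w 0.0626 gf 15.0 F [-0.1  1.  -1. ]
turn [ -0.1  -0.  -15.9] shift [-0.0449  0.0393  0.0228]
```

```bash

python3 -m creep '{"plan":[[[0,0,-4],[-0.011,0.01,0],0.4],[[0,0,-9],[-0.022,0.02,0],0.4],[[0,0,-13],[-0.033,0.03,0.003],0.4],[[0,0,-15.9],[-0.042,0.037,0.01],0.4],[[0,0,-15.9],[-0.045,0.039,0.018],0.4],[[0,0,-15.9],[-0.045,0.039,0.023],0.4],[[0,0,-15.9],[-0.045,0.039,0.023],0.4],[[0,0,-15.9],[-0.045,0.039,0.023],0.4]]}'
python3 -c "
from h import *
go(.54,-.17,.2195,90)
p=vision.get_image('side'); cv2.imwrite('pics/side8.png',cv2.resize(p['img'][140:240,210:350],(784,560)))
for r in vision.place_of(p,'tape_roll')[:2]+vision.place_of(p,'track_rubber')[:1]: print(r['confidence'],np.round(cam2w(p,r['at']),3))"
```

```text
time: 38.32
position: [0.5392, -0.1676, 0.2661]
eef_rot: [0.708, 0.706, -0.0, -0.0]
contact_force: [0.2, 0.9, -0.0]
gripper_width: 0.0625
gripper_force: 15.0
t 38.32 pos [ 0.5392 -0.1676  0.2661] w 0.0625 gf 15.0 F [ 0.2  0.9 -0. ]
turn [-0.  -0.  -0.2] shift [-0.0024  0.0008  0.0466]
0.74 [ 0.538 -0.164  0.292]
0.62 [ 0.539 -0.248  0.241]
```

View pics/side8.png

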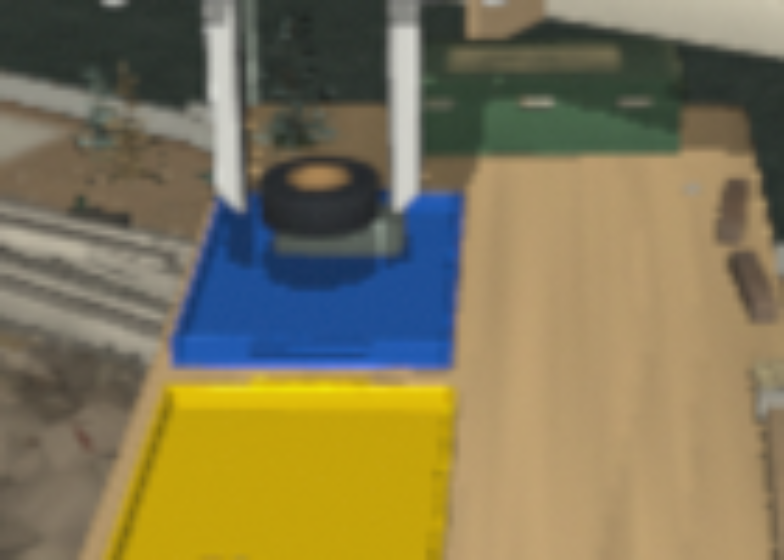

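The tape hangs level over the near half of the blue tray (320,195). The block lies flat on the floor behind it (340,240). Lower the tape and release.

```bash

python3 -m creep '{"plan":[[[0,0,0],[-0.001,0.001,0.005],0.4],[[0,0,0],[-0.002,0.001,0.013],0.4],[[0,0,0],[-0.002,0.001,0.022],0.4],[[0,0,0],[-0.002,0.001,0.031],0.4],[[0,0,0],[-0.002,0.001,0.038],0.4],[[0,0,0],[-0.002,0.001,0.043],0.4],[[0,0,0],[-0.002,0.001,0.045],0.4],[[0,0,0],[-0.002,0.001,0.045],0.4]]}'
python3 -m creep '{"plan":[[[0,0,0],[0,0,0.0005],0.4],[[0,0,0],[0,0,0.001],0.4],[[0,0,0],[0,0,0.001],0.4],[[0,0,0],[0,0,0.001],0.4],[[0,0,0],[0,0,0.001],0.4],[[0,0,0],[0,0,0.001],0.4],[[0,0,0],[0,0,0.001],0.4],[[0,0,0],[0,0,0.001],0.4]]}'
```

```text
time: 39.13
position: [0.5404, -0.1702, 0.2207]
eef_rot: [0.708, 0.706, -0.0, -0.0]
contact_force: [-0.7, 0.6, -0.5]
gripper_width: 0.0625
gripper_force: 15.0
time: 39.8
position: [0.5405, -0.1703, 0.2203]
eef_rot: [0.708, 0.706, 0.0, 0.0]
contact_force: [0.4, -0.2, 0.1]
gripper_width: 0.0623
gripper_force: 15.0
```

```bash

python3 -m creep '{"plan":[[[0,0,0],[0,0,0.0005],0.4],[[0,0,0],[0,0,0.001],0.4],[[0,0,0],[0,0,0.001],0.4],[[0,0,0],[0,0,0.001],0.77],[[0,0,0],[0,0,0.001],0.77],[[0,0,0],[0,0,0.001],0.77],[[0,0,0],[0,0,0.001],0.77],[[0,0,0],[0,0,0.001],0.77]]}'
python3 -m creep '{"plan":[[[0,0,0],[0,0,0],0.77],[[0,0,0],[0,0,-0.005],0.77],[[0,0,0],[0,0,-0.015],0.77],[[0,0,0],[0,0,-0.03],0.77],[[0,0,0],[0,0,-0.05],0.77],[[0,0,0],[0,0,-0.065],0.77],[[0,0,0],[0,0,-0.075],0.77],[[0,0,0],[0,0,-0.08],0.77]]}'
python3 -m creep '{"plan":[[[0,0,-3],[-0.01,-0.005,0],0.77],[[0,0,-8],[-0.03,-0.015,0],0.77],[[0,0,-13],[-0.06,-0.03,0],0.77],[[0,0,-18],[-0.06,-0.06,0],0.77],[[0,0,-24],[-0.03,-0.09,0],0.77],[[0,0,-30],[0.01,-0.11,0],0.77],[[0,0,-36],[0.05,-0.115,0],0.77],[[0,0,-42],[0.09,-0.115,0],0.77]]}'
python3 -c "
from h import *
go(.4245,.1225,.29,154)
p=vision.get_image('top')
for t in ('tape_roll','track_rubber','wheelset','gas_tank','cottage'):
    for a in vision.regions_of(p,t)[:1]:
        q=cloud(p,a['pixels']);q=q[q[:,2]>.252]; b=cv2.minAreaRect((q[:,:2]*1000).astype(np.float32)); print(t,round(a['confidence'],2),np.round(b[0]),np.round(b[1]),round(b[2],1),np.percentile(q[:,2],[2,98]).round(3))"
```

```text
time: 40.47
position: [0.5405, -0.1702, 0.2192]
eef_rot: [0.708, 0.706, 0.0, -0.0]
contact_force: [-0.4, -0.6, 0.2]
gripper_width: 0.0721
gripper_force: 0.0
time: 41.13
position: [0.5408, -0.1704, 0.3013]
eef_rot: [0.708, 0.706, 0.0, 0.001]
contact_force: [0.7, 0.8, 0.2]
gripper_width: 0.0722
gripper_force: 0.0
time: 41.8
position: [0.4241, -0.0795, 0.2994]
eef_rot: [0.407, 0.914, 0.0, 0.0]
contact_force: [2.1, 0.4, 0.1]
gripper_width: 0.0722
gripper_force: 0.0
t 41.8 pos [ 0.4241 -0.0795  0.2994] w 0.0722 gf 0.0 F [2.1 0.4 0.1]
turn [  0.   0. -22.] shift [0.1498 0.1355 0.0094]
tape_roll 0.52 [ 514. -136.] [ 36. 133.] 50.9 [0.254 0.267]
wheelset 0.65 [424. 123.] [41. 17.] 64.3 [0.253 0.265]
gas_tank 0.57 [538. 254.] [85. 34.] 0.9 [0.271 0.291]
cottage 0.66 [534. 178.] [67. 63.] 89.6 [0.256 0.307]
```

```bash

python3 -m creep '{"plan":[[[0,0,-3],[0.02,0.018,0],0.77],[[0,0,-6],[0.043,0.039,0],0.77],[[0,0,-9],[0.066,0.06,0],0.77],[[0,0,-12],[0.09,0.081,0],0.77],[[0,0,-15],[0.112,0.101,0],0.77],[[0,0,-18],[0.132,0.119,0],0.77],[[0,0,-21],[0.145,0.131,0],0.77],[[0,0,-22],[0.15,0.1355,0],0.77]]}'
python3 -m creep '{"plan":[[[0,0,0],[0,0,0],0.77],[[0,0,0],[0,0,0.005],0.77],[[0,0,0],[0,0,0.015],0.77],[[0,0,0],[0,0,0.03],0.77],[[0,0,0],[0,0,0.04],0.77],[[0,0,0],[0,0,0.045],0.77],[[0,0,0],[0,0,0.045],0.77],[[0,0,0],[0,0,0.045],0.77]]}'
python3 -c "
from h import *
go(.4245,.123,.2145,154); tips()
p=vision.get_image('side')
for t in ('tape_roll','track_rubber','wheelset'):
    for a in vision.regions_of(p,t)[:1]:
        q=cloud(p,a['pixels']);q=q[q[:,2]>.245]; b=cv2.minAreaRect((q[:,:2]*1000).astype(np.float32)); print(t,round(a['confidence'],2),np.round(b[0]),np.round(b[1]),round(b[2],1),np.percentile(q[:,2],[2,98]).round(3))"
```

```text
time: 42.77
position: [0.4269, 0.1225, 0.2988]
eef_rot: [0.225, 0.974, -0.0, -0.001]
contact_force: [-0.1, 0.3, 0.3]
gripper_width: 0.0723
gripper_force: 0.0
time: 43.43
position: [0.4267, 0.1213, 0.2544]
eef_rot: [0.227, 0.974, 0.0, -0.0]
contact_force: [-0.0, 0.2, 0.2]
gripper_width: 0.0725
gripper_force: 0.0
t 43.43 pos [0.4267 0.1213 0.2544] w 0.0725 gf 0.0 F [-0.   0.2  0.2]
turn [-0.  -0.  -0.2] shift [0.0027 0.0005 0.0399]
finger -1 335 z low [0.2829 0.2831 0.2835 0.2843 0.2844 0.2845] reported 0.2544 F [-0.   0.2  0.2]
finger 1 370 z low [0.2837 0.2841 0.2846 0.2847 0.2859 0.2863] reported 0.2544 F [-0.   0.2  0.2]
tape_roll 0.52 [ 548. -166.] [37. 55.] 14.2 [0.246 0.261]
track_rubber 0.53 [ 547. -237.] [30. 45.] 71.1 [0.247 0.26 ]
wheelset 0.46 [424. 123.] [43. 22.] 67.1 [0.246 0.26 ]
```

```bash

python3 -m creep '{"plan":[[[0,0,0],[0.0025,0,0.005],0.77],[[0,0,0],[0.0025,0,0.012],0.77],[[0,0,0],[0.0025,0,0.02],0.77],[[0,0,0],[0.0025,0,0.028],0.77],[[0,0,0],[0.0025,0,0.034],0.77],[[0,0,0],[0.0025,0,0.038],0.77],[[0,0,0],[0.0025,0,0.04],0.77],[[0,0,0],[0.0025,0,0.04],0.77]]}'
python3 -m creep '{"plan":[[[0,0,0],[0,0,0],0.3],[[0,0,0],[0,0,0],0.3],[[0,0,0],[0,0,0],0.3],[[0,0,0],[0,0,0],0.3],[[0,0,0],[0,0,0],0.3],[[0,0,0],[0,0,0],0.3],[[0,0,0],[0,0,0],0.3],[[0,0,0],[0,0,0],0.3]]}' 15
python3 -m creep '{"plan":[[[0,0,0],[0,0,0],0.3],[[0,0,0],[0,0,-0.005],0.3],[[0,0,0],[0,0,-0.015],0.3],[[0,0,0],[0,0,-0.03],0.3],[[0,0,0],[0,0,-0.045],0.3],[[0,0,0],[0,0,-0.06],0.3],[[0,0,0],[0,0,-0.068],0.3],[[0,0,0],[0,0,-0.07],0.3]]}'
python3 -c "
from h import *
go(.535,.0,.287,180)"
```

```text
time: 44.35
position: [0.4242, 0.1227, 0.2138]
eef_rot: [0.226, 0.974, -0.0, -0.0]
contact_force: [-1.0, -0.2, 0.1]
gripper_width: 0.0724
gripper_force: 0.0
time: 45.02
position: [0.4244, 0.1228, 0.2144]
eef_rot: [0.226, 0.974, 0.0, 0.0]
contact_force: [-0.7, 0.0, 1.0]
gripper_width: 0.04
gripper_force: 15.0
time: 45.68
position: [0.4247, 0.1229, 0.2861]
eef_rot: [0.226, 0.974, 0.001, 0.001]
contact_force: [-0.1, 0.0, -1.3]
gripper_width: 0.04
gripper_force: 15.0
t 45.68 pos [0.4247 0.1229 0.2861] w 0.04 gf 15.0 F [-0.1  0.  -1.3]
turn [  0.1   0.1 -26.1] shift [-0.1531 -0.0617 -0.0007]
```

```bash

python3 -m creep '{"plan":[[[0,0,-2],[-0.01,-0.004,0],0.3],[[0,0,-6],[-0.03,-0.012,0],0.3],[[0,0,-10],[-0.053,-0.021,0],0.3],[[0,0,-14],[-0.076,-0.031,0],0.3],[[0,0,-18],[-0.1,-0.04,0],0.3],[[0,0,-22],[-0.123,-0.05,0],0.3],[[0,0,-25],[-0.143,-0.058,0],0.3],[[0,0,-26],[-0.153,-0.062,0],0.3]]}'
python3 -m creep '{"plan":[[[0,0,0],[0,0,0],0.3],[[0,0,0],[0,0,0.003],0.3],[[0,0,0],[0,0,0.01],0.3],[[0,0,0],[0,0,0.02],0.3],[[0,0,0],[0,0,0.03],0.3],[[0,0,0],[0,0,0.037],0.3],[[0,0,0],[0,0,0.04],0.3],[[0,0,0],[0,0,0.04],0.3]]}'
python3 -c "
from h import *
go(.535,.0,.2185,180)
p=vision.get_image('side')
for r in vision.place_of(p,'wheelset')[:2]: print(r['confidence'],np.round(cam2w(p,r['at']),3))"
```

```text
time: 46.35
position: [0.5353, -0.0021, 0.2832]
eef_rot: [0.0, 1.0, -0.0, -0.001]
contact_force: [-0.0, 0.4, -0.2]
gripper_width: 0.0398
gripper_force: 15.0
time: 47.02
position: [0.534, -0.0001, 0.2434]
eef_rot: [0.001, 1.0, 0.0, -0.001]
contact_force: [-0.3, 0.2, -0.4]
gripper_width: 0.0396
gripper_force: 15.0
t 47.02 pos [ 5.340e-01 -1.000e-04  2.434e-01] w 0.0396 gf 15.0 F [-0.3  0.2 -0.4]
turn [ 0.  -0.1 -0.1] shift [-0.0011  0.0001  0.0249]
0.4 [ 0.536 -0.006  0.27 ]
```

```bash

python3 -m creep '{"plan":[[[0,0,0],[0,0,0.003],0.3],[[0,0,0],[0,0,0.008],0.3],[[0,0,0],[0,0,0.013],0.3],[[0,0,0],[0,0,0.018],0.3],[[0,0,0],[0,0,0.022],0.3],[[0,0,0],[0,0,0.024],0.3],[[0,0,0],[0,0,0.024],0.3],[[0,0,0],[0,0,0.024],0.3]]}'
python3 -m creep '{"plan":[[[0,0,0],[0,0,0.0005],0.3],[[0,0,0],[0,0,0.001],0.3],[[0,0,0],[0,0,0.001],0.3],[[0,0,0],[0,0,0.001],0.3],[[0,0,0],[0,0,0.001],0.55],[[0,0,0],[0,0,0.001],0.55],[[0,0,0],[0,0,0.001],0.55],[[0,0,0],[0,0,0.001],0.55]]}'
python3 -m creep '{"plan":[[[0,0,0],[0,0,0],0.55],[[0,0,0],[0,0,-0.005],0.55],[[0,0,0],[0,0,-0.015],0.55],[[0,0,0],[0,0,-0.035],0.55],[[0,0,0],[0,0,-0.06],0.55],[[0,0,0],[0,0,-0.09],0.55],[[0,0,0],[0,0,-0.12],0.55],[[0,0,0],[0,0,-0.14],0.55]]}'
python3 -m creep '{"plan":[[[0,0,0],[0.02,0,0],0.55],[[0,0,0],[0.05,0,0],0.55],[[0,0,0],[0.08,0,0],0.55],[[0,0,0],[0.11,0,0],0.55],[[0,0,0],[0.14,0,0],0.55],[[0,0,0],[0.155,0,0],0.55],[[0,0,0],[0.16,0,0],0.55],[[0,0,0],[0.16,0,0],0.55]]}'
python3 -c "
from h import *
s=ctrl.sense(); print(s['position'],s['time'])
p=vision.get_image('side'); cv2.imwrite('pics/side9.png',cv2.resize(p['img'][150:350,180:360],(540,600)))
q=vision.get_image('top'); cv2.imwrite('pics/top9.png',cv2.resize(q['img'][130:250,150:430],(798,342)))
for n in (p,q):
  for t in ('cottage','gas_tank','track_rubber','tape_roll','wheelset'):
    for r in vision.place_of(n,t)[:1]: print(t,round(r['confidence'],2),np.round(cam2w(n,r['at']),3))"
```

```text
time: 47.78
position: [0.5344, -0.0003, 0.2203]
eef_rot: [0.001, 1.0, 0.0, -0.0]
contact_force: [-0.5, 0.1, -0.5]
gripper_width: 0.0397
gripper_force: 15.0
time: 48.45
position: [0.5344, -0.0003, 0.2193]
eef_rot: [0.001, 1.0, 0.0, 0.0]
contact_force: [0.1, -0.7, 0.6]
gripper_width: 0.0518
gripper_force: 0.0
time: 49.12
position: [0.5343, -0.0003, 0.3633]
eef_rot: [0.001, 1.0, -0.0, 0.002]
contact_force: [-0.0, -0.6, -0.3]
gripper_width: 0.052
gripper_force: 0.0
time: 49.78
position: [0.374, 0.0001, 0.3605]
eef_rot: [0.001, 1.0, -0.0, 0.001]
contact_force: [-0.6, -0.3, -0.3]
gripper_width: 0.0517
gripper_force: 0.0
[3.73993169e-01 1.11877997e-04 3.60522357e-01] 49.7833
cottage 0.65 [0.538 0.174 0.245]
gas_tank 0.95 [0.538 0.25  0.244]
track_rubber 0.72 [0.534 0.177 0.244]
tape_roll 0.61 [ 0.539 -0.169  0.244]
wheelset 0.43 [ 0.535 -0.008  0.245]
cottage 0.69 [0.535 0.181 0.243]
gas_tank 0.79 [0.54  0.253 0.245]
track_rubber 0.56 [ 0.54  -0.24   0.245]
tape_roll 0.56 [ 0.54  -0.17   0.245]
wheelset 0.63 [ 0.535 -0.001  0.246]
```

View pics/side9.png

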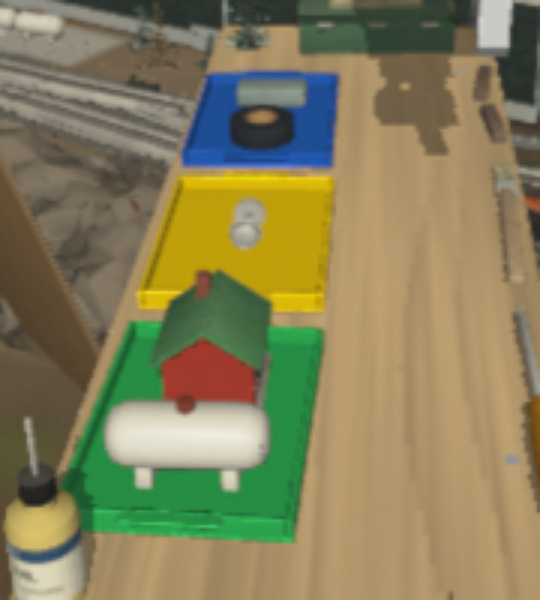

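View pics/top9.png

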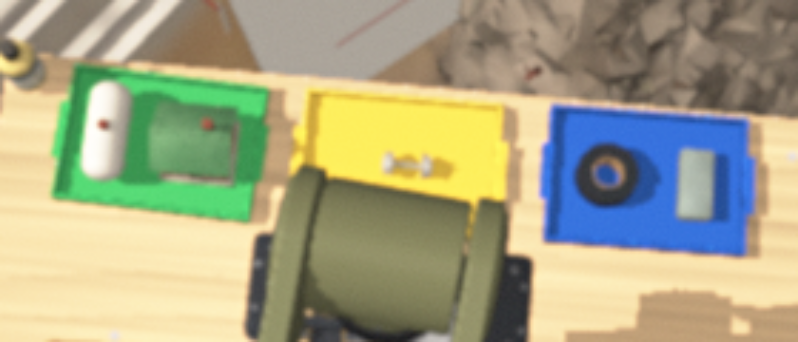

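All five things lie flat inside their trays: tank (105,130), cottage (193,142), wheel set (407,163), tape (607,173) and block (696,183) in the top crop. None touches another, and the arm is clear.

```bash
python3 -c "
from station import workorder
print(workorder.sign_off())"
```

```text
the job is handed in; nothing more can be done
None
```

All five things are sorted into their trays, flat on the floors and released, as the final pictures show, and the job is handed in at about 50 s with the arm clear; the sign-off gave no verdict.

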